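# Free the hemmed-in parts tray, stack it, and put the desk things back

### The job

The loose blue parts tray is hemmed in by the pen cup and the earbud case: first stand both of them upright on the grey side mat while the tray stays where it is, then lift the tray out and stack it on the blue bottom tray (not the yellow one) so that all four corner pins drop fully into the sockets. Only when it is stacked, stand the pen cup back upright on the cork coaster and the earbud case back upright on the green coaster, each centred and square on it as it was before. Do not disturb the round black tin or the eraser.

Things in the scene. Friction and masses are not known exactly. Their poses are not given: they have to be found in the camera images.
- blue_tray_center (a point): Loose blue parts tray, 0.16 kg, 110 mm along x, 60 along y, 41 high in all; white label strip inside. It stands on four tapered steel pins, 7 mm thick, 9 mm long, at x = +-46, y = +-18 mm. Point: mid-plan, 25 mm above the pin tips (16 above the underside, 16 below the rim). Grip across the 60 mm, closing along y, once both long sides are free. Either way round is the same.
- pen_cup_center (a point): black pen cup, 104 mm high, 52 mm along its x and 76 mm along its y, open at the top, empty. The point is its centre, half-way up; z is up. At the start it stands on the cork coaster beside the tray. Grip it across the 52 mm, closing along its x.
- earbud_case_center (a point): white earbud charging case, 40 mm high, 27 mm along its x and 58 mm along its y; its lid stays shut. The point is its centre, half-way up; z is up. At the start it stands on the green coaster at the other side of the tray. Grip it across the 27 mm, closing along its x.
- cup_coaster: cork-brown coaster, fixed, 66 mm along x, 84 mm along y, 3 mm thick: the pen cup's place, the cup's x along the coaster's x. The point is the centre of its underside, on the desk.
- case_coaster: green coaster, fixed, 66 mm along x, 84 mm along y, 3 mm thick: the earbud case's place, the case's x along the coaster's x. The point is the centre of its underside, on the desk.
- side_mat: grey felt side mat, fixed, 100 mm along x, 140 mm along y, 3 mm thick, with room for the pen cup and the earbud case side by side along its y. The point is the centre of its underside, on the desk.
- blue_base_top (a point): Blue bottom tray, fixed, 110 mm along x, 54 along y, on a dark foot 130 x 76; rim 35 mm above the desk. Four sockets in the corner posts, 12 mm square, 11 deep, open upward, at x = +-46, y = +-18 mm. Point: the middle, at rim height. A stacked tray rests with its underside on this rim, pins in the sockets, its own point then 16 mm above this one.
- yellow_base_top (a point): yellow bottom tray, fixed, same size and sockets as the blue one and with its point at the same place; leave it empty.
- puck_tin: flat round black tin, 68 mm across, 30 mm high, on the right of the desk; leave it alone. The point is the centre of its underside.
- eraser: white eraser in a blue sleeve, 20 x 43 x 13 mm, on the left of the desk; leave it alone. The point is the centre of its underside.
There are look-alikes about, which are no part of the job. What is shaped like the case_coaster but orange is not meant.

How it is judged:
By the outcome, as a careful person would: the job done as asked, in the order asked, and still so for the second after the job is handed in, with the robot touching nothing.
It also fails if it takes over 112 s, if anything falls off the work surface, if the arm or the gripper's body presses on something with over 40 N, if the wrist force passes 120 N, or if a joint passes its speed limit or range.

### The arm

A 6-joint arm with a two-finger parallel gripper is mounted at the origin on a cart in front of the work surface, level with it; the furniture and walls round the work are solid. World frame = base frame: x ahead of the robot, y to its left, z up, the work surface at z = 0. Lengths are in m, angles in degrees, forces in N, time in s.
With the tool pointing down it reaches from about 0.25 to 0.725 m from the base axis. Payload 9.7 kg.
Tool frame: the origin (TCP) lies where the fingers leave the gripper's body, on its centre line; the fingertips stand 73 mm ahead of it and the grasp point (between the pads) lies 54 mm ahead of it; z points along the fingers, y is the line along which they close (so a half turn about z gives the same grasp; the last joint's range is limited). The gripper opens to 85 mm and grips with 20 to 120 N. Pads are 22 mm wide; open, the fingers measure 114 mm over their backs; the gripper's body (76 mm by 85 mm) begins 54 mm behind the grasp point. The pads swing forward as they close: fully open they stand 13 mm farther back than shut.
Start: joints at [-68.87, 4.979, 10.078, 95.1, 0, 90], TCP at [0.198, -0.513, 0.304] pointing down, gripper open.
Joint ranges: [-179.16, 179.16], [-48.56, 103.87], [-65.8, 70.77], [-126.05, 130.52], [-82.76, 87.17], [-180, 180]. Speed limits (degrees/s): [127.2, 127.2, 147.25, 180, 180, 180].

### API

Orientations are given as [roll, pitch, yaw] about the fixed x, y, z axes, in that order (R = Rz(yaw) Ry(pitch) Rx(roll)).
In Python, from workcell import sensors, imaging, bot gives the robot as it stands.
- The arm moves only by the tool apply_moves, never from a script. Its argument "rows" is a list of rows, each a list of 3 entries, a list of its own where there are three numbers: the shift along the tool's x, y, z in units of 10 cm (1.0 is 10 cm), then the turn, a rotation vector about the tool's x, y, z in units of 30 degrees (1.0 is 30 degrees), then the opening, from 0 (shut) to 1 (fully open). A call has 1 to 20 rows; each row is the pose to reach, as a shift and turn from the pose commanded when the call began, along the tool's axes at that moment; what a row does not reach only later rows make up. A row lasts 1/10 s, in which the tool goes at most 50 mm and 8.59 degrees, less where a joint would pass 70% of its speed; a pose out of reach is approached as far as the arm can. A call with a number of a shift or a turn outside -1 to 1 is refused whole. A call with a gripper value outside its range is refused whole. The fingers move at their own pace and stop on an object; "force" is the grip in N (left out, the last holds). Time passes only in rows, so rows that repeat a pose let the fingers close. It gives the time, the measured TCP pose, the force, the opening and the grip force at its end, in the units of the state.
- sensors.get_obs(): the state, without advancing time (a new reading comes with each control period).
- imaging.camera(name): name is "scene" or "top" or "wrist"; returns (picture, depth): 420x560x3 uint8, red, green, blue; 420x560 float32, m along the optical axis (not along the pixel's ray), 0 where there is no reading.
- imaging.get_calibration(name): a dict with "intrinsics" (3x3 intrinsics, pixels), "world_from_camera" (4x4, takes a point from camera to world coordinates). Camera axes: x right, y down, z forward; pixel columns grow to the right and rows downward; lengths in m; the calibration is good to about 2 mm. A picture is of the moment at which its call begins: read the wrist's pose just before it. get_calibration takes no time and is no camera call; for the wrist camera it gives the pose at the moment of the call.
- bot.job_done(): hands the job in; it is judged then, once.
The state is a dict: "time": time; "q": joint angles; "qd": joint speeds; "joint_efforts": joint torques, N m; "ee_pos": TCP position; "tcp_rot": TCP orientation; "wrist_force": force on the tool from outside, world axes, zero at the start; "torque": the same for the moment, N m; "opening": finger opening in m; "grasp_force": force on a finger pad.
Only numpy, scipy, OpenCV 4.12 (cv2) and the standard library are available. Lean on these libraries where they do the work, as an engineer would, in place of code of your own. Each camera call takes 0.05 s, during which the arm holds its last target. There are 200 camera calls.

## Working session

There is one attempt and no reset: what is moved stays moved. The work goes in short steps, Python scripts to look and compute and a tool call to move; the robot and the scene stay as the last step left them, time stands still between calls to the robot, and variables do not carry over. Pictures are saved under pics/ and viewed, at most 14 in all, crops included, and the job is handed in when it is done.

Besides the shell and the picture viewer there is one more tool, called by a JSON object that holds its "api" and its "payload". apply_moves: Moves the arm, as the interface text tells. Its arguments: {"type":"object","properties":{"rows":{"type":"array"},"force":{"type":"number"}},"required":["rows"]}

```bash
mkdir -p pics; ls
python3 - <<'E'
from workcell import sensors, imaging, bot
import cv2,numpy as np
o=sensors.get_obs(); print(o)
for n in("scene","top"):
    p,d=imaging.camera(n); cv2.imwrite(f"pics/{n}0.png",p[:,:,::-1]); np.savez(f"{n}0.npz",p=p,d=d)
    c=imaging.get_calibration(n); print(n,np.round(c["intrinsics"],1).tolist(),np.round(c["world_from_camera"],3).tolist())
E
```

```text
pics
{'time': 0.0, 'q': array([-6.88692239e+01,  5.01132756e+00,  1.00337836e+01,  9.50992454e+01,
       -1.49846786e-03,  9.00021568e+01]), 'qd': array([ 0.00377698,  0.00667522, -0.00911292,  0.03485228,  0.05001308,
        0.02912589]), 'joint_efforts': array([-2.70985238e-04, -5.20385778e+01,  4.64803147e+01,  1.61796261e-02,
        1.46767234e-04,  6.14458031e-06]), 'ee_pos': array([ 0.19822051, -0.51289544,  0.30317482]), 'tcp_rot': array([-1.79923211e+02,  1.50135705e-03,  2.11286213e+01]), 'wrist_force': array([-0.3132253 ,  0.45496988, -0.34943408]), 'torque': array([ 0.0515712 , -0.02353747, -0.04347667]), 'grasp_force': 0.0, 'opening': 0.08524970024553903}
scene [[413.7, 0.0, 272.8], [0.0, 413.7, 207.4], [0.0, 0.0, 1.0]] [[-0.685, -0.562, 0.463, 0.107], [-0.728, 0.543, -0.418, 0.422], [-0.016, -0.623, -0.782, 0.861], [0.0, 0.0, 0.0, 1.0]]
top [[512.5, 0.0, 276.9], [0.0, 512.5, 208.2], [0.0, 0.0, 1.0]] [[-0.116, -0.972, 0.205, 0.31], [-0.993, 0.113, -0.024, -0.012], [0.0, -0.206, -0.979, 1.309], [0.0, 0.0, 0.0, 1.0]]
```

View pics/top0.png

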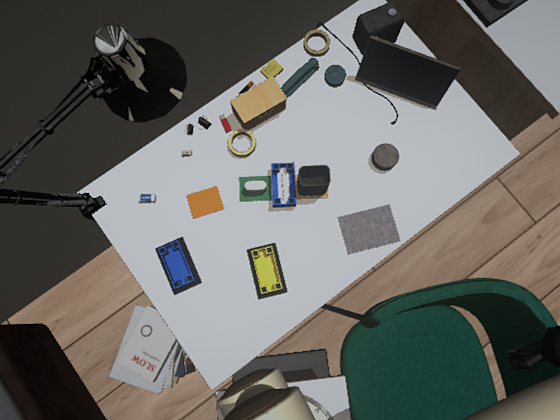

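View pics/scene0.png

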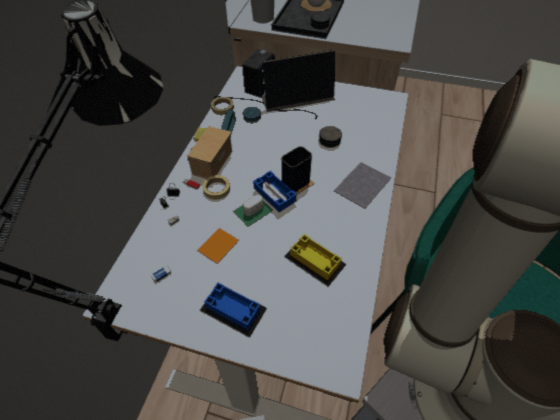

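The top view shows the blue base at (178,265), yellow base (267,270), mat (369,229), case on green coaster (255,187), tray (284,185), cup (314,180), tin (385,157), eraser (148,198). The scene view agrees; orange decoy is at (205,202) in the top view.

```bash
cat > h.py <<'E'
import numpy as np,cv2
from workcell import sensors,imaging
from scipy.spatial.transform import Rotation as R
def cloud(n,save=None,pd=None):
    c=imaging.get_calibration(n); p,d=pd if pd else imaging.camera(n)
    K=c["intrinsics"];T=c["world_from_camera"]
    v,u=np.mgrid[:d.shape[0],:d.shape[1]]
    P=np.stack([(u-K[0,2])/K[0,0]*d,(v-K[1,2])/K[1,1]*d,d],-1)
    W=P@T[:3,:3].T+T[:3,3]; W[d==0]=np.nan
    if save: cv2.imwrite(f"pics/{save}.png",p[:,:,::-1])
    return p,W,cv2.cvtColor(p,cv2.COLOR_RGB2HSV)
def rect(pts):
    (c,s,a)=cv2.minAreaRect((pts[:,:2]*1000).astype(np.float32))
    if s[0]>s[1]: s=(s[1],s[0]); a+=90   # a = direction (deg) of the short side
    return np.round(c,1),np.round(s,1),round((a+90)%180-90,1)
def blob(W,m,win=None):
    m=m&np.isfinite(W[...,2])
    if win is not None: 
        k=np.zeros_like(m);k[win[1]:win[3],win[0]:win[2]]=1;m&=k
    n,l,s,_=cv2.connectedComponentsWithStats(m.astype(np.uint8))
    if n<2: return None
    return W[l==1+np.argmax(s[1:,4])]
def rep(name,pts):
    if pts is None: print(name,None);return
    print(name,*rect(pts),"zmed",np.round(np.median(pts[:,2])*1000,1),"zmax",np.round(np.percentile(pts[:,2],97)*1000,1),len(pts))
E
python3 - <<'E'
from h import *
for n,ws in (("top",dict(bb=(150,230,210,300),yb=(240,235,295,305),mat=(330,195,410,265),green=(230,165,273,210),case=(235,165,275,210),tray=(265,155,305,212),cup=(295,155,335,205),cork=(295,155,335,205),tin=(365,135,405,180),eraser=(135,188,160,208))),
 ("scene",dict(bb=(195,275,270,335),yb=(280,230,350,285),mat=(325,155,400,215),green=(225,190,280,230),case=(235,190,275,225),tray=(245,165,305,215),cup=(270,140,325,200),cork=(270,170,325,205)))):
    z=np.load(n+"0.npz");p,W,H=cloud(n,pd=(z['p'],z['d']));h,s,v=H[...,0],H[...,1],H[...,2];Z=W[...,2]
    M=dict(bb=(h>100)&(h<130)&(s>120)&(Z>.03),yb=(h>20)&(h<35)&(s>120)&(Z>.03),mat=(s<40)&(v<175)&(Z<.01)&(Z>-.01),green=(h>50)&(h<90)&(s>90)&(Z<.01),
     case=(s<60)&(Z>.036)&(v>120),tray=(h>100)&(h<130)&(s>120)&(Z>.03),cup=(Z>.099),cork=(h<20)&(s>80)&(Z<.012),tin=(Z>.025),eraser=(Z>.008))
    print(n)
    for k,w in ws.items(): rep(k,blob(W,M[k],w))
E
```

```text
top
bb [426.6 211.3] [31.3 53.6] 19.9 zmed 33.9 zmax 37.9 74
yb [382.1 -14.7] [19.3 31.7] 7.7 zmed 33.5 zmax 38.0 38
mat [ 502.7 -273.9] [102.8 145.9] 7.9 zmed 1.7 zmax 6.8 2132
green [644.4   8.4] [63.4 76.1] -5.5 zmed 2.1 zmax 6.8 269
case [641.7   6.6] [22.9 53.9] -8.5 zmed 41.9 zmax 46.9 176
tray [592.2 -63.5] [19.  57.1] -2.3 zmed 39.6 zmax 43.8 73
cup [ 632.2 -140.5] [53.3 76.5] -3.3 zmed 104.8 zmax 109.2 156
cork [ 632.1 -140.2] [63.6 82.9] -5.0 zmed 2.3 zmax 6.3 112
tin [ 684.8 -339.8] [65.7 66.2] 56.5 zmed 29.2 zmax 33.9 468
eraser [647.6 291. ] [19.5 41.5] -1.8 zmed 11.6 zmax 16.8 109
scene
bb [465.6 225. ] [ 55.2 109.3] -72.4 zmed 33.9 zmax 37.6 333
yb [426.2   3.2] [ 54.9 108.8] -82.4 zmed 33.9 zmax 37.0 257
mat [ 504.7 -280. ] [214.5 236.2] 42.3 zmed 1.1 zmax 6.0 4113
green [643.8   9.1] [64.4 78.1] -3.6 zmed 3.7 zmax 6.2 283
case [642.8   7.9] [26.7 49.2] -3.6 zmed 43.5 zmax 46.4 135
tray [638.5 -68.4] [ 70.9 111.9] 85.7 zmed 37.8 zmax 43.0 401
cup [ 634. -139.] [55.2 77.6] -5.6 zmed 105.5 zmax 109.4 198
cork [ 605.  -148.6] [13.6 59.6] 2.8 zmed 4.5 zmax 10.1 71
```

```bash
cat > plan.py <<'E'
# usage: plan.py x y z yaw [x y z yaw ...]  (TCP targets, m/deg, tool down): prints moves in tool units
import sys
from h import *
o=sensors.get_obs(); p=np.array(o["ee_pos"]); yaw=o["tcp_rot"][2]
print("t",round(o["time"],2),np.round(p*1000,1),np.round(o["tcp_rot"],2),"open",round(o["opening"]*1000,1),"F",np.round(o["wrist_force"],1),round(float(o["grasp_force"]),1))
a=[float(x) for x in sys.argv[1:]]
for i in range(0,len(a),4):
    g=np.array(a[i:i+3]);dy=(a[i+3]-yaw+180)%360-180
    n=1
    while True:   # equal sub-steps, each within +-1 unit
        st=[];y=yaw;q=p.copy()
        for k in range(n):
            T=R.from_euler("xyz",[180,0,y],degrees=True)
            s=T.inv().apply((g-q)/(n-k))*10; st.append((np.round(s,3).tolist(),round(-dy/n/30,3)))
            q=q+(g-q)/(n-k); y+=dy/n
        if all(max(map(abs,s+[t]))<=1 for s,t in st):break
        n+=1
    print("->",a[i:i+4]); [print("  ",s,[0,0,t]) for s,t in st]
    p=g;yaw=yaw+dy
E
python3 plan.py .59 -.10 .32 86
python3 -c "
from h import *
c=imaging.get_calibration('wrist');o=sensors.get_obs()
T=R.from_euler('xyz',o['tcp_rot'],degrees=True)
print(c['intrinsics'],T.inv().apply(c['world_from_camera'][:3,3]-o['ee_pos']),T.as_matrix().T@c['world_from_camera'][:3,:3])"
```

```text
t 0.1 [ 198.2 -512.9  303.3] [-179.93   -0.     21.13] open 85.3 F [ 0.   0.2 -0.8] 0.0
-> [0.59, -0.1, 0.32, 86.0]
   [0.857, -0.407, -0.028] [0, 0, np.float64(-0.36)]
   [0.918, -0.239, -0.028] [0, 0, np.float64(-0.36)]
   [0.947, -0.062, -0.028] [0, 0, np.float64(-0.36)]
   [0.941, 0.117, -0.028] [0, 0, np.float64(-0.36)]
   [0.903, 0.291, -0.028] [0, 0, np.float64(-0.36)]
   [0.832, 0.455, -0.028] [0, 0, np.float64(-0.36)]
[[356.15108682   0.         277.53142952]
 [  0.         356.15108682 203.90878517]
 [  0.           0.           1.        ]] [ 0.0701851  -0.00067745 -0.07020563] [[-9.96478358e-04 -9.60928851e-01 -2.76793695e-01]
 [ 9.99999050e-01 -6.94011322e-04 -1.19071321e-03]
 [ 9.52092720e-04 -2.76794619e-01  9.60928630e-01]]
```

{"api": "apply_moves", "payload": {"rows": [[[0.86,-0.41,-0.03],[0,0,-0.36],1],[[0.86,-0.41,-0.03],[0,0,-0.36],1],[[0.86,-0.41,-0.03],[0,0,-0.36],1]]}}

```text
time: 0.4
ee_pos: [0.2661, -0.441, 0.3072]
tcp_rot: [-180.0, -0.1, 32.2]
wrist_force: [-0.1, -1.0, 0.2]
opening: 0.0855
grasp_force: 0.0
```

{"api": "apply_moves", "payload": {"rows": [[[0.92,-0.24,-0.03],[0,0,-0.36],1],[[0.92,-0.24,-0.03],[0,0,-0.36],1],[[0.92,-0.24,-0.03],[0,0,-0.36],1]]}}

```text
time: 0.7
ee_pos: [0.3314, -0.3722, 0.31]
tcp_rot: [-180.0, -0.1, 43.0]
wrist_force: [-0.3, -0.3, -0.2]
opening: 0.0853
grasp_force: 0.0
```

{"api": "apply_moves", "payload": {"rows": [[[0.95,-0.06,-0.03],[0,0,-0.36],1],[[0.95,-0.06,-0.03],[0,0,-0.36],1],[[0.95,-0.06,-0.03],[0,0,-0.36],1]]}}

```text
time: 1.0
ee_pos: [0.397, -0.3036, 0.3126]
tcp_rot: [-180.0, -0.0, 53.8]
wrist_force: [-1.2, -0.1, -0.6]
opening: 0.0855
grasp_force: 0.0
```

{"api": "apply_moves", "payload": {"rows": [[[0.94,0.12,-0.03],[0,0,-0.36],1],[[0.94,0.12,-0.03],[0,0,-0.36],1],[[0.94,0.12,-0.03],[0,0,-0.36],1]]}}

```text
time: 1.3
ee_pos: [0.4624, -0.2355, 0.3152]
tcp_rot: [-180.0, -0.0, 64.6]
wrist_force: [0.4, -0.9, 0.1]
opening: 0.0856
grasp_force: 0.0
```

{"api": "apply_moves", "payload": {"rows": [[[0.9,0.29,-0.03],[0,0,-0.36],1],[[0.9,0.29,-0.03],[0,0,-0.36],1],[[0.9,0.29,-0.03],[0,0,-0.36],1]]}}

```text
time: 1.6
ee_pos: [0.5274, -0.1673, 0.3179]
tcp_rot: [-179.9, -0.0, 75.3]
wrist_force: [-0.8, 0.8, 0.2]
opening: 0.0853
grasp_force: 0.0
```

{"api": "apply_moves", "payload": {"rows": [[[0.83,0.45,-0.03],[0,0,-0.36],1],[[0.83,0.45,-0.03],[0,0,-0.36],1],[[0.83,0.45,-0.03],[0,0,-0.36],1],[[0.83,0.45,-0.03],[0,0,-0.36],1],[[0.83,0.45,-0.03],[0,0,-0.36],1]]}}

```text
time: 2.1
ee_pos: [0.5895, -0.1018, 0.3218]
tcp_rot: [-180.0, 0.0, 85.8]
wrist_force: [-0.1, -0.7, -0.4]
opening: 0.0856
grasp_force: 0.0
```

Works well. Look from here with the wrist camera.

Run:
```python
from h import *
p,W,H=cloud("wrist","w1"); np.savez("w1.npz",p=p,W=W)
h,s,v=H[...,0],H[...,1],H[...,2];Z=W[...,2];X=W[...,0];Y=W[...,1]
def reg(x0,x1,y0,y1): return (X>x0)&(X<x1)&(Y>y0)&(Y<y1)
rep("cup",blob(W,(Z>.098)&(Z<.115)&reg(.57,.70,-.19,-.09)))
rep("case",blob(W,(Z>.034)&(Z<.05)&(s<70)&reg(.60,.69,-.03,.05)))
rep("tray",blob(W,(Z>.034)&(Z<.05)&(h>100)&(h<130)&(s>90)&reg(.55,.71,-.11,-.02)))
rep("green",blob(W,(Z<.012)&(h>50)&(h<90)&(s>90)))
rep("cork",blob(W,(Z<.012)&(h<22)&(s>60)&reg(.57,.70,-.22,-.09)))
```

```text
cup [ 632.3 -138.4] [52.2 76.1] -3.6 zmed 106.4 zmax 108.0 1379
case [641.7   8.2] [26.2 57.3] -4.5 zmed 42.9 zmax 44.8 1742
tray [638.1 -64.7] [ 59.5 109.5] 85.7 zmed 40.3 zmax 42.3 1533
green [ 151.  -341.3] [295.8 298.9] -13.3 zmed -256.7 zmax -118.6 10964
cork [ 604.3 -136.3] [20.9 80.4] -14.4 zmed 3.1 zmax 7.2 467
```

View pics/w1.png

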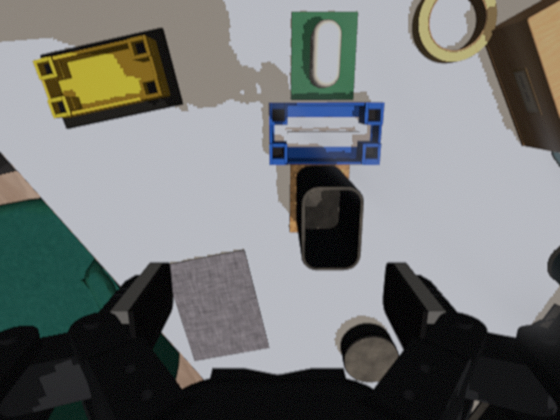

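Picture: cup at (330,220), tray (326,133), case (327,52), mat (220,305); sizes and heights agree with the text.

```bash
python3 plan.py .6323 -.1385 .225 86 .6323 -.1385 .129 86
```

```text
t 2.15 [ 589.5 -101.8  322. ] [-1.7999e+02  2.0000e-02  8.5790e+01] open 85.3 F [-0.6  0.7 -0.2] 0.0
-> [0.6323, -0.1385, 0.225, 86.0]
   [-0.335, 0.454, 0.97] [0, 0, np.float64(-0.007)]
-> [0.6323, -0.1385, 0.129, 86.0]
   [0.0, -0.0, 0.96] [0, 0, np.float64(-0.0)]
```

{"api": "apply_moves", "payload": {"rows": [[[-0.335,0.455,0.97],[0,0,-0.01],1],[[-0.335,0.455,0.97],[0,0,-0.01],1],[[-0.335,0.455,0.97],[0,0,-0.01],1],[[-0.335,0.455,0.97],[0,0,-0.01],1],[[-0.335,0.455,0.97],[0,0,-0.01],1]]}}

```text
time: 2.65
ee_pos: [0.6329, -0.1372, 0.227]
tcp_rot: [179.9, 0.0, 86.2]
wrist_force: [0.1, 0.2, 0.1]
opening: 0.0854
grasp_force: 0.0
```

{"api": "apply_moves", "payload": {"rows": [[[0,0,0.5],[0,0,0],1],[[0,0,0.96],[0,0,0],1],[[0,0,0.96],[0,0,0],1],[[0,0,0.96],[0,0,0],1],[[0,0,0.96],[0,0,0],1]]}}

```text
time: 3.15
ee_pos: [0.6347, -0.137, 0.1335]
tcp_rot: [179.7, 0.0, 86.2]
wrist_force: [-0.1, -0.1, 0.8]
opening: 0.0854
grasp_force: 0.0
```

{"api": "apply_moves", "payload": {"rows": [[[0,0,0],[0,0,0],0.5],[[0,0,0],[0,0,0],0.3],[[0,0,0],[0,0,0],0.3],[[0,0,0],[0,0,0],0.3],[[0,0,0],[0,0,0],0.3],[[0,0,0],[0,0,0],0.3],[[0,0,0],[0,0,0],0.3]], "force": 30}}

```text
time: 3.85
ee_pos: [0.6337, -0.1369, 0.1306]
tcp_rot: [179.9, 0.0, 86.2]
wrist_force: [-0.8, 0.3, 6.6]
opening: 0.0517
grasp_force: 32.4
```

```bash
python3 plan.py .6337 -.137 .215 86.2 .5086 -.3136 .20 8 .5086 -.3136 .132 8
```

```text
t 3.85 [ 633.7 -136.9  130.6] [1.7988e+02 2.0000e-02 8.6230e+01] open 51.7 F [-0.8  0.3  6.6] 32.4
-> [0.6337, -0.137, 0.215, 86.2]
   [-0.001, 0.0, -0.844] [0, 0, np.float64(0.001)]
-> [0.5086, -0.3136, 0.2, 8.0]
   [-0.615, -0.377, 0.05] [0, 0, np.float64(0.869)]
   [-0.718, -0.068, 0.05] [0, 0, np.float64(0.869)]
   [-0.675, 0.254, 0.05] [0, 0, np.float64(0.869)]
-> [0.5086, -0.3136, 0.132, 8.0]
   [0.0, -0.0, 0.68] [0, 0, np.float64(-0.0)]
```

{"api": "apply_moves", "payload": {"rows": [[[0,0,-0.4],[0,0,0],0.3],[[0,0,-0.84],[0,0,0],0.3],[[0,0,-0.84],[0,0,0],0.3],[[0,0,-0.84],[0,0,0],0.3]]}}

```text
time: 4.25
ee_pos: [0.6338, -0.1369, 0.2143]
tcp_rot: [179.8, 0.0, 86.2]
wrist_force: [1.1, -0.4, -1.7]
opening: 0.0517
grasp_force: 32.6
```

{"api": "apply_moves", "payload": {"rows": [[[-0.2,-0.13,0.02],[0,0,0.27],0.3],[[-0.4,-0.25,0.05],[0,0,0.54],0.3],[[-0.62,-0.38,0.05],[0,0,0.87],0.3],[[-0.62,-0.38,0.05],[0,0,0.87],0.3]]}}

```text
time: 4.65
ee_pos: [0.5894, -0.198, 0.2063]
tcp_rot: [-179.9, 0.1, 59.7]
wrist_force: [0.9, 0.4, -1.1]
opening: 0.0519
grasp_force: 32.5
```

{"api": "apply_moves", "payload": {"rows": [[[-0.2,-0.02,0.02],[0,0,0.27],0.3],[[-0.45,-0.04,0.05],[0,0,0.54],0.3],[[-0.72,-0.07,0.05],[0,0,0.87],0.3],[[-0.72,-0.07,0.05],[0,0,0.87],0.3]]}}

```text
time: 5.05
ee_pos: [0.5479, -0.2566, 0.2017]
tcp_rot: [-179.9, 0.1, 33.7]
wrist_force: [0.6, -0.2, -0.3]
opening: 0.0517
grasp_force: 32.5
```

{"api": "apply_moves", "payload": {"rows": [[[-0.2,0.08,0.02],[0,0,0.27],0.3],[[-0.4,0.16,0.05],[0,0,0.54],0.3],[[-0.67,0.25,0.05],[0,0,0.87],0.3],[[-0.67,0.25,0.05],[0,0,0.87],0.3],[[-0.67,0.25,0.05],[0,0,0.87],0.3],[[-0.67,0.25,0.05],[0,0,0.87],0.3]]}}

```text
time: 5.65
ee_pos: [0.5083, -0.3125, 0.1974]
tcp_rot: [-180.0, 0.0, 8.1]
wrist_force: [0.4, -0.3, -1.8]
opening: 0.0518
grasp_force: 32.5
```

```bash
python3 plan.py .5086 -.3136 .138 8 .5086 -.3136 .130 8
```

```text
t 5.65 [ 508.3 -312.5  197.4] [-1.7996e+02  1.0000e-02  8.1400e+00] open 51.8 F [ 0.4 -0.3 -1.8] 32.5
-> [0.5086, -0.3136, 0.138, 8.0]
   [0.001, 0.011, 0.594] [0, 0, np.float64(0.005)]
-> [0.5086, -0.3136, 0.13, 8.0]
   [-0.0, -0.0, 0.08] [0, 0, np.float64(-0.0)]
```

{"api": "apply_moves", "payload": {"rows": [[[0,0.01,0.4],[0,0,0],0.3],[[0,0.01,0.58],[0,0,0],0.3],[[0,0.01,0.62],[0,0,0],0.3],[[0,0.01,0.65],[0,0,0],0.3],[[0,0.01,0.67],[0,0,0],0.3],[[0,0.01,0.67],[0,0,0],0.3],[[0,0.01,0.67],[0,0,0],0.3]]}}

```text
time: 6.35
ee_pos: [0.5083, -0.3145, 0.1318]
tcp_rot: [180.0, -0.1, 7.9]
wrist_force: [0.8, 0.1, -0.9]
opening: 0.0518
grasp_force: 32.4
```

{"api": "apply_moves", "payload": {"rows": [[[0,0,0.01],[0,0,0],0.3],[[0,0,0.02],[0,0,0],0.3],[[0,0,0.02],[0,0,0],0.3]]}}

```text
time: 6.65
ee_pos: [0.5083, -0.3145, 0.1306]
tcp_rot: [179.9, -0.1, 7.9]
wrist_force: [-1.7, 2.3, 8.5]
opening: 0.0516
grasp_force: 33.1
```

{"api": "apply_moves", "payload": {"rows": [[[0,0,0],[0,0,0],0.8],[[0,0,0],[0,0,0],0.8],[[0,0,0],[0,0,0],0.8],[[0,0,0],[0,0,0],0.8],[[0,0,-0.2],[0,0,0],0.8],[[0,0,-0.6],[0,0,0],0.8],[[0,0,-0.95],[0,0,0],0.8],[[0,0,-0.95],[0,0,0],0.8],[[0,0,-0.95],[0,0,0],0.8]]}}

```text
time: 7.55
ee_pos: [0.5082, -0.3145, 0.2245]
tcp_rot: [179.9, -0.1, 7.9]
wrist_force: [-0.5, 0.3, 1.2]
opening: 0.0684
grasp_force: 0.0
```

```bash
python3 plan.py .6417 .0082 .22 86 .6417 .0082 .135 86 .6417 .0082 .080 86;python3 - <<'E'
from h import *
p,W,H=cloud("top");Z=W[...,2];X=W[...,0];Y=W[...,1];h,s,v=H[...,0],H[...,1],H[...,2]
rep("cup",blob(W,(Z>.095)&(Z<.115)&(X>.45)&(X<.56)&(Y<-.25)&(Y>-.37)))
E
```

```text
t 7.55 [ 508.2 -314.5  224.5] [ 1.7994e+02 -7.0000e-02  7.9300e+00] open 68.4 F [-0.5  0.3  1.2] 0.0
-> [0.6417, 0.0082, 0.22, 86.0]
   [0.442, -0.753, 0.011] [0, 0, np.float64(-0.651)]
   [0.668, -0.562, 0.011] [0, 0, np.float64(-0.651)]
   [0.817, -0.307, 0.011] [0, 0, np.float64(-0.651)]
   [0.873, -0.016, 0.011] [0, 0, np.float64(-0.651)]
-> [0.6417, 0.0082, 0.135, 86.0]
   [0.0, -0.0, 0.85] [0, 0, np.float64(0.0)]
-> [0.6417, 0.0082, 0.08, 86.0]
   [0.0, -0.0, 0.55] [0, 0, np.float64(-0.0)]
cup [ 486.9 -291.8] [ 5.2 38.6] -77.5 zmed 103.3 zmax 109.4 38
```

{"api": "apply_moves", "payload": {"rows": [[[0.44,-0.75,0.01],[0,0,-0.65],0.7],[[0.44,-0.75,0.01],[0,0,-0.65],0.7],[[0.44,-0.75,0.01],[0,0,-0.65],0.7]]}}

```text
time: 7.9
ee_pos: [0.5419, -0.2305, 0.221]
tcp_rot: [-179.8, 0.1, 27.9]
wrist_force: [-0.2, -2.0, -0.2]
opening: 0.0598
grasp_force: 0.0
```

{"api": "apply_moves", "payload": {"rows": [[[0.67,-0.56,0.01],[0,0,-0.65],0.7],[[0.67,-0.56,0.01],[0,0,-0.65],0.7],[[0.67,-0.56,0.01],[0,0,-0.65],0.7]]}}

```text
time: 8.2
ee_pos: [0.5755, -0.1498, 0.2198]
tcp_rot: [-179.8, 0.0, 47.5]
wrist_force: [-0.2, 0.2, 0.6]
opening: 0.0594
grasp_force: 0.0
```

{"api": "apply_moves", "payload": {"rows": [[[0.82,-0.31,0.01],[0,0,-0.65],0.7],[[0.82,-0.31,0.01],[0,0,-0.65],0.7],[[0.82,-0.31,0.01],[0,0,-0.65],0.7]]}}

```text
time: 8.5
ee_pos: [0.6088, -0.0686, 0.2185]
tcp_rot: [-179.8, -0.0, 67.0]
wrist_force: [-0.0, -0.9, -0.0]
opening: 0.0598
grasp_force: 0.0
```

{"api": "apply_moves", "payload": {"rows": [[[0.87,-0.02,0.01],[0,0,-0.65],0.7],[[0.87,-0.02,0.01],[0,0,-0.65],0.7],[[0.87,-0.02,0.01],[0,0,-0.65],0.7],[[0.87,-0.02,0.01],[0,0,-0.65],0.7],[[0.87,-0.02,0.01],[0,0,-0.65],0.7]]}}

```text
time: 9.0
ee_pos: [0.6407, 0.0079, 0.2186]
tcp_rot: [-179.9, 0.0, 85.8]
wrist_force: [0.7, -0.3, -0.1]
opening: 0.0593
grasp_force: 0.0
```

```bash
python3 plan.py  .6417 .0082 .135 86 .6417 .0082 .084 86;python3 - <<'E'
from h import *
p,W,H=cloud("top");Z=W[...,2];X=W[...,0];Y=W[...,1];h,s,v=H[...,0],H[...,1],H[...,2]
rep("cup",blob(W,(Z>.095)&(Z<.115)&(X>.45)&(X<.56)&(Y<-.25)&(Y>-.37)))
p,W,H=cloud("wrist");Z=W[...,2];X=W[...,0];Y=W[...,1];h,s,v=H[...,0],H[...,1],H[...,2]
def reg(x0,x1,y0,y1): return (X>x0)&(X<x1)&(Y>y0)&(Y<y1)
rep("case",blob(W,(Z>.034)&(Z<.05)&(s<70)&reg(.60,.69,-.03,.05)))
rep("tray",blob(W,(Z>.034)&(Z<.05)&(h>100)&(h<130)&(s>90)&reg(.55,.71,-.11,-.02)))
rep("green",blob(W,(abs(Z)<.012)&(h>50)&(h<90)&(s>90)))
rep("cork",blob(W,(abs(Z)<.012)&(h<22)&(s>60)&reg(.57,.70,-.22,-.05)))
E
```

```text
t 9.0 [640.7   7.9 218.6] [-1.7989e+02  2.0000e-02  8.5830e+01] open 59.3 F [ 0.7 -0.3 -0.1] 0.0
-> [0.6417, 0.0082, 0.135, 86.0]
   [0.003, 0.01, 0.836] [0, 0, np.float64(-0.006)]
-> [0.6417, 0.0082, 0.084, 86.0]
   [0.0, -0.0, 0.51] [0, 0, np.float64(-0.0)]
cup [ 505.1 -314.2] [53.6 76. ] -82.1 zmed 104.4 zmax 109.2 190
case [642.1   8.6] [25.4 57.3] -4.8 zmed 42.9 zmax 44.5 2450
tray [638.  -64.6] [ 61.7 109.2] 85.7 zmed 39.2 zmax 41.9 3135
green [643.3   9.2] [63.8 81.2] -4.3 zmed 3.1 zmax 4.3 4468
cork [ 631.4 -146.8] [55.  66.2] 86.2 zmed 2.9 zmax 4.1 3123
```

{"api": "apply_moves", "payload": {"rows": [[[0,0.01,0.5],[0,0,-0.01],0.7],[[0,0.01,0.84],[0,0,-0.01],0.7],[[0,0.01,0.84],[0,0,-0.01],0.7],[[0,0.01,0.84],[0,0,-0.01],0.7]]}}

```text
time: 9.5
ee_pos: [0.6419, 0.0075, 0.1366]
tcp_rot: [-180.0, 0.0, 86.2]
wrist_force: [-0.1, -0.0, 1.9]
opening: 0.0594
grasp_force: 0.0
```

{"api": "apply_moves", "payload": {"rows": [[[0,0,0.3],[0,0,0],0.7],[[0,0,0.51],[0,0,0],0.7],[[0,0,0.51],[0,0,0],0.7],[[0,0,0.51],[0,0,0],0.7]]}}

```text
time: 9.9
ee_pos: [0.643, 0.008, 0.0874]
tcp_rot: [179.9, -0.0, 86.2]
wrist_force: [0.2, -0.5, 0.1]
opening: 0.0597
grasp_force: 0.0
```

{"api": "apply_moves", "payload": {"rows": [[[0,0,0],[0,0,0],0.4],[[0,0,0],[0,0,0],0.2],[[0,0,0],[0,0,0],0.1],[[0,0,0],[0,0,0],0.1],[[0,0,0],[0,0,0],0.1],[[0,0,0],[0,0,0],0.1],[[0,0,0],[0,0,0],0.1]], "force": 30}}

```text
time: 10.6
ee_pos: [0.6429, 0.0081, 0.0867]
tcp_rot: [179.8, -0.0, 86.2]
wrist_force: [-0.2, -0.5, 6.3]
opening: 0.0257
grasp_force: 30.3
```

{"api": "apply_moves", "payload": {"rows": [[[0,0,-0.3],[0,0,0],0.1],[[0,0,-0.7],[0,0,0],0.1],[[0,0,-0.95],[0,0,0],0.1],[[0,0,-0.95],[0,0,0],0.1],[[0,0,-0.95],[0,0,0],0.1]]}}

```text
time: 11.1
ee_pos: [0.6424, 0.0081, 0.1806]
tcp_rot: [179.9, -0.0, 86.2]
wrist_force: [-0.4, -0.2, -1.4]
opening: 0.0254
grasp_force: 29.7
```

```bash
python3 plan.py  .4963 -.2265 .19 8  .4963 -.2265 .09 8  .4963 -.2265 .085 8
```

```text
t 11.1 [642.4   8.1 180.6] [ 1.7992e+02 -1.0000e-02  8.6230e+01] open 25.4 F [-0.4 -0.2 -1.4] 29.7
-> [0.4963, -0.2265, 0.19, 8.0]
   [-0.812, -0.435, -0.031] [0, 0, np.float64(0.869)]
   [-0.921, -0.033, -0.031] [0, 0, np.float64(0.869)]
   [-0.842, 0.375, -0.031] [0, 0, np.float64(0.869)]
-> [0.4963, -0.2265, 0.09, 8.0]
   [0.0, -0.0, 1.0] [0, 0, np.float64(-0.0)]
-> [0.4963, -0.2265, 0.085, 8.0]
   [0.0, -0.0, 0.05] [0, 0, np.float64(-0.0)]
```

{"api": "apply_moves", "payload": {"rows": [[[-0.25,-0.13,-0.03],[0,0,0.28],0.1],[[-0.5,-0.27,-0.03],[0,0,0.56],0.1],[[-0.81,-0.43,-0.03],[0,0,0.87],0.1],[[-0.81,-0.43,-0.03],[0,0,0.87],0.1]]}}

```text
time: 11.5
ee_pos: [0.5918, -0.0724, 0.1816]
tcp_rot: [-179.9, 0.1, 59.7]
wrist_force: [0.3, 0.6, 0.0]
opening: 0.0255
grasp_force: 29.7
```

{"api": "apply_moves", "payload": {"rows": [[[-0.3,-0.01,-0.03],[0,0,0.28],0.1],[[-0.6,-0.02,-0.03],[0,0,0.56],0.1],[[-0.92,-0.03,-0.03],[0,0,0.87],0.1],[[-0.92,-0.03,-0.03],[0,0,0.87],0.1]]}}

```text
time: 11.9
ee_pos: [0.5438, -0.1501, 0.1848]
tcp_rot: [-179.9, 0.1, 33.7]
wrist_force: [0.7, -0.0, -0.4]
opening: 0.0253
grasp_force: 29.7
```

{"api": "apply_moves", "payload": {"rows": [[[-0.28,0.12,-0.03],[0,0,0.28],0.1],[[-0.56,0.25,-0.03],[0,0,0.56],0.1],[[-0.84,0.38,-0.03],[0,0,0.87],0.1],[[-0.84,0.38,-0.03],[0,0,0.87],0.1],[[-0.84,0.38,-0.03],[0,0,0.87],0.1],[[-0.84,0.38,-0.03],[0,0,0.87],0.1]]}}

```text
time: 12.5
ee_pos: [0.4976, -0.2258, 0.1883]
tcp_rot: [-180.0, 0.0, 8.1]
wrist_force: [-0.2, 0.3, -0.4]
opening: 0.0255
grasp_force: 29.8
```

```bash
python3 plan.py  .4963 -.2265 .09 8  .4963 -.2265 .0865 8
```

```text
t 12.5 [ 497.6 -225.8  188.3] [-1.7996e+02  3.0000e-02  8.1100e+00] open 25.5 F [-0.2  0.3 -0.4] 29.8
-> [0.4963, -0.2265, 0.09, 8.0]
   [-0.014, 0.005, 0.983] [0, 0, np.float64(0.004)]
-> [0.4963, -0.2265, 0.0865, 8.0]
   [0.0, -0.0, 0.035] [0, 0, np.float64(-0.0)]
```

{"api": "apply_moves", "payload": {"rows": [[[0,0,0.4],[0,0,0],0.1],[[0,0,0.8],[0,0,0],0.1],[[0,0,0.94],[0,0,0],0.1],[[0,0,0.98],[0,0,0],0.1],[[0,0,0.99],[0,0,0],0.1],[[0,0,0.99],[0,0,0],0.1]]}}

```text
time: 13.1
ee_pos: [0.4981, -0.2268, 0.0916]
tcp_rot: [179.9, -0.1, 8.0]
wrist_force: [-0.4, -0.2, -1.2]
opening: 0.0257
grasp_force: 29.8
```

{"api": "apply_moves", "payload": {"rows": [[[0,0,0.01],[0,0,0],0.1],[[0,0,0.02],[0,0,0],0.1],[[0,0,0.02],[0,0,0],0.1]]}}

```text
time: 13.4
ee_pos: [0.4973, -0.2268, 0.0883]
tcp_rot: [180.0, -0.0, 7.9]
wrist_force: [-0.5, 0.5, 0.1]
opening: 0.0255
grasp_force: 29.8
```

{"api": "apply_moves", "payload": {"rows": [[[0,0,0.01],[0,0,0],0.1],[[0,0,0.015],[0,0,0],0.1],[[0,0,0.02],[0,0,0],0.1],[[0,0,0.02],[0,0,0],0.1]]}}

```text
time: 13.8
ee_pos: [0.4972, -0.2267, 0.0867]
tcp_rot: [180.0, -0.0, 7.9]
wrist_force: [-3.0, 1.4, 5.3]
opening: 0.0254
grasp_force: 30.9
```

{"api": "apply_moves", "payload": {"rows": [[[0,0,0],[0,0,0],0.55],[[0,0,0],[0,0,0],0.55],[[0,0,0],[0,0,0],0.55],[[0,0,0],[0,0,0],0.55],[[0,0,-0.3],[0,0,0],0.55],[[0,0,-0.7],[0,0,0],0.55],[[0,0,-1],[0,0,0],0.55],[[0,0,-1],[0,0,0],0.55],[[0,0,-1],[0,0,0],0.55]]}}

```text
time: 14.7
ee_pos: [0.4974, -0.2268, 0.1862]
tcp_rot: [180.0, -0.1, 7.9]
wrist_force: [0.4, -0.2, -0.7]
opening: 0.0467
grasp_force: 0.0
```

```bash
python3 plan.py  .61 -.065 .28 -4.3
```

```text
t 14.7 [ 497.4 -226.8  186.2] [ 1.7996e+02 -6.0000e-02  7.9300e+00] open 46.7 F [ 0.4 -0.2 -0.7] 0.0
-> [0.61, -0.065, 0.28, -4.3]
   [0.669, -0.724, -0.469] [0, 0, np.float64(0.204)]
   [0.588, -0.791, -0.469] [0, 0, np.float64(0.204)]
```

{"api": "apply_moves", "payload": {"rows": [[[0.67,-0.72,-0.47],[0,0,0.2],1],[[0.67,-0.72,-0.47],[0,0,0.2],1],[[0.67,-0.72,-0.47],[0,0,0.2],1],[[0.67,-0.72,-0.47],[0,0,0.2],1]]}}

```text
time: 15.1
ee_pos: [0.5541, -0.145, 0.232]
tcp_rot: [-180.0, 0.1, 2.1]
wrist_force: [-1.0, -0.0, -0.0]
opening: 0.0856
grasp_force: 0.0
```

{"api": "apply_moves", "payload": {"rows": [[[0.59,-0.79,-0.47],[0,0,0.2],1],[[0.59,-0.79,-0.47],[0,0,0.2],1],[[0.59,-0.79,-0.47],[0,0,0.2],1],[[0.59,-0.79,-0.47],[0,0,0.2],1],[[0.59,-0.79,-0.47],[0,0,0.2],1]]}}

```text
time: 15.6
ee_pos: [0.6091, -0.0664, 0.2782]
tcp_rot: [180.0, 0.1, -4.1]
wrist_force: [-0.5, 0.1, 0.1]
opening: 0.0857
grasp_force: 0.0
```

```bash
python3 plan.py
python3 - <<'E'
from h import *
p,W,H=cloud("top","top2");Z=W[...,2];X=W[...,0];Y=W[...,1];h,s,v=H[...,0],H[...,1],H[...,2]
rep("cup",blob(W,(Z>.095)&(Z<.115)&(X>.45)&(X<.56)&(Y<-.25)&(Y>-.37)))
rep("case",blob(W,(Z>.034)&(Z<.05)&(s<70)&(X>.45)&(X<.56)&(Y<-.19)&(Y>-.27)))
p,W,H=cloud("wrist","w2");Z=W[...,2];X=W[...,0];Y=W[...,1];h,s,v=H[...,0],H[...,1],H[...,2]
def reg(x0,x1,y0,y1): return (X>x0)&(X<x1)&(Y>y0)&(Y<y1)
rep("tray",blob(W,(Z>.034)&(Z<.05)&(h>100)&(h<130)&(s>90)&reg(.55,.71,-.12,-.01)))
rep("green",blob(W,(abs(Z)<.012)&(h>50)&(h<90)&(s>90)))
rep("cork",blob(W,(abs(Z)<.012)&(h<22)&(s>60)&reg(.57,.70,-.22,-.05)))
E
```

```text
t 15.6 [609.1 -66.4 278.2] [ 1.7998e+02  1.5000e-01 -4.1100e+00] open 85.7 F [-0.5  0.1  0.1] 0.0
cup [ 504.8 -314.2] [53.3 75.7] -81.5 zmed 104.2 zmax 110.2 187
case [ 496.  -226.8] [26.7 57.6] -81.9 zmed 40.8 zmax 45.8 216
tray [637.8 -64.4] [ 59.7 108.6] 86.1 zmed 40.4 zmax 42.3 2124
green [643.7   9.6] [62.5 80.2] -4.2 zmed 3.2 zmax 4.6 5454
cork [ 632.  -138.9] [66.2 82.4] -4.0 zmed 3.1 zmax 4.5 5744
```

View pics/w2.png

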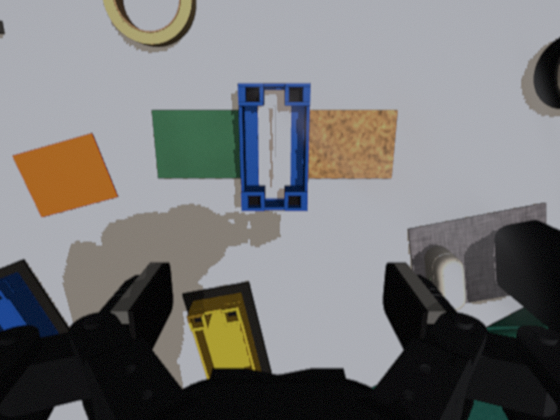

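Tray at (275,147) stands free between the green and cork coasters; cup and case on the mat. Grip the tray.

```bash
python3 plan.py .6379 -.0645 .18 -4.2 .6379 -.0645 .08 -4.2
```

```text
t 15.7 [608.9 -66.6 278.7] [ 1.7999e+02  1.2000e-01 -4.1600e+00] open 85.5 F [-0.2 -0.3  0.5] 0.0
-> [0.6379, -0.0645, 0.18, -4.2]
   [0.287, -0.042, 0.987] [0, 0, np.float64(0.001)]
-> [0.6379, -0.0645, 0.08, -4.2]
   [-0.0, -0.0, 1.0] [0, 0, np.float64(-0.0)]
```

{"api": "apply_moves", "payload": {"rows": [[[0.28,-0.04,0.98],[0,0,0],1],[[0.28,-0.04,0.98],[0,0,0],1],[[0.28,-0.04,0.98],[0,0,0],1],[[0.28,-0.04,0.98],[0,0,0],1],[[0.28,-0.04,0.98],[0,0,0],1]]}}

```text
time: 16.2
ee_pos: [0.6382, -0.0638, 0.1847]
tcp_rot: [180.0, -0.2, -4.1]
wrist_force: [0.3, -0.3, 0.5]
opening: 0.085
grasp_force: 0.0
```

{"api": "apply_moves", "payload": {"rows": [[[0,0,0.4],[0,0,0],1],[[0,0,0.75],[0,0,0],1],[[0,0,0.95],[0,0,0],1],[[0,0,0.98],[0,0,0],1],[[0,0,0.98],[0,0,0],1],[[0,0,0.98],[0,0,0],1]]}}

```text
time: 16.8
ee_pos: [0.6392, -0.0634, 0.0869]
tcp_rot: [180.0, -0.2, -4.1]
wrist_force: [0.2, -0.2, 0.6]
opening: 0.0854
grasp_force: 0.0
```

{"api": "apply_moves", "payload": {"rows": [[[0,0.01,0.03],[0,0,0],1],[[-0.01,0.01,0.05],[0,0,0],1],[[-0.01,0.01,0.05],[0,0,0],0.75],[[-0.01,0.01,0.05],[0,0,0],0.6],[[-0.01,0.01,0.05],[0,0,0],0.4],[[-0.01,0.01,0.05],[0,0,0],0.4],[[-0.01,0.01,0.05],[0,0,0],0.4],[[-0.01,0.01,0.05],[0,0,0],0.4]], "force": 40}}

```text
time: 17.6
ee_pos: [0.6371, -0.0641, 0.0792]
tcp_rot: [180.0, -0.0, -4.1]
wrist_force: [-0.8, -0.4, 4.5]
opening: 0.0595
grasp_force: 43.1
```

{"api": "apply_moves", "payload": {"rows": [[[0,0,-0.2],[0,0,0],0.4],[[0,0,-0.5],[0,0,0],0.4],[[0,0,-1],[0,0,0],0.4],[[0,0,-1],[0,0,0],0.4],[[0,0,-1],[0,0,0],0.4],[[0,0,-1],[0,0,0],0.4]]}}

```text
time: 18.2
ee_pos: [0.6365, -0.064, 0.1772]
tcp_rot: [-180.0, 0.1, -4.1]
wrist_force: [-1.3, -0.4, -2.9]
opening: 0.0591
grasp_force: 44.3
```

```bash
python3 plan.py .4656 .225 .24 17.5
python3 - <<'E'
from h import *
for n in("scene","top"):
    p,W,H=cloud(n,n+"3");Z=W[...,2];X=W[...,0];Y=W[...,1];h,s,v=H[...,0],H[...,1],H[...,2]
    def reg(x0,x1,y0,y1): return (X>x0)&(X<x1)&(Y>y0)&(Y<y1)
    rep("bb",blob(W,(Z>.028)&(Z<.042)&(h>100)&(h<130)&(s>120)&reg(.35,.56,.13,.32)))
    rep("foot",blob(W,(Z<.02)&(Z>-.01)&(v<70)&reg(.35,.56,.13,.32)))
E
```

```text
t 18.2 [636.5 -64.  177.2] [-1.7999e+02  1.3000e-01 -4.0700e+00] open 59.1 F [-1.3 -0.4 -2.9] 44.3
-> [0.4656, 0.225, 0.24, 17.5]
   [-0.477, -0.69, -0.157] [0, 0, np.float64(-0.18)]
   [-0.41, -0.732, -0.157] [0, 0, np.float64(-0.18)]
   [-0.34, -0.768, -0.157] [0, 0, np.float64(-0.18)]
   [-0.266, -0.796, -0.157] [0, 0, np.float64(-0.18)]
bb [465.2 225. ] [ 55.4 109.3] -72.3 zmed 33.2 zmax 37.2 387
foot [465.1 226.3] [ 74.9 127.1] -71.5 zmed 5.9 zmax 18.2 560
bb [452.6 219.8] [53.9 84.7] -71.9 zmed 32.4 zmax 37.6 125
foot [465.8 223.1] [ 74.2 128.1] -72.1 zmed 3.6 zmax 10.5 424
```

```bash
python3 plan.py .384 .199 .26 18
```

```text
t 18.3 [636.4 -64.  176.8] [-179.99    0.18   -4.07] open 59.2 F [ 0.3  0.1 -2. ] 44.2
-> [0.384, 0.199, 0.26, 18.0]
   [-0.676, -0.611, -0.208] [0, 0, np.float64(-0.184)]
   [-0.614, -0.673, -0.208] [0, 0, np.float64(-0.184)]
   [-0.546, -0.729, -0.208] [0, 0, np.float64(-0.184)]
   [-0.474, -0.778, -0.208] [0, 0, np.float64(-0.184)]
```

{"api": "apply_moves", "payload": {"rows": [[[-0.2,-0.2,-0.1],[0,0,-0.06],0.4],[[-0.45,-0.4,-0.21],[0,0,-0.12],0.4],[[-0.68,-0.61,-0.21],[0,0,-0.18],0.4],[[-0.68,-0.61,-0.21],[0,0,-0.18],0.4]]}}

```text
time: 18.7
ee_pos: [0.5714, 0.0036, 0.1994]
tcp_rot: [-180.0, 0.1, 1.5]
wrist_force: [1.1, -0.7, -1.5]
opening: 0.0598
grasp_force: 44.2
```

{"api": "apply_moves", "payload": {"rows": [[[-0.2,-0.22,-0.1],[0,0,-0.06],0.4],[[-0.4,-0.44,-0.21],[0,0,-0.12],0.4],[[-0.61,-0.67,-0.21],[0,0,-0.18],0.4],[[-0.61,-0.67,-0.21],[0,0,-0.18],0.4]]}}

```text
time: 19.1
ee_pos: [0.5098, 0.0646, 0.2206]
tcp_rot: [-179.8, 0.1, 7.2]
wrist_force: [0.3, -0.1, -1.8]
opening: 0.0596
grasp_force: 44.4
```

{"api": "apply_moves", "payload": {"rows": [[[-0.18,-0.24,-0.1],[0,0,-0.06],0.4],[[-0.36,-0.48,-0.21],[0,0,-0.12],0.4],[[-0.55,-0.73,-0.21],[0,0,-0.18],0.4],[[-0.55,-0.73,-0.21],[0,0,-0.18],0.4]]}}

```text
time: 19.5
ee_pos: [0.4508, 0.1133, 0.2418]
tcp_rot: [-179.1, 0.0, 13.8]
wrist_force: [1.2, 0.7, -1.8]
opening: 0.0593
grasp_force: 44.5
```

{"api": "apply_moves", "payload": {"rows": [[[-0.16,-0.26,-0.1],[0,0,-0.06],0.4],[[-0.32,-0.52,-0.21],[0,0,-0.12],0.4],[[-0.47,-0.78,-0.21],[0,0,-0.18],0.4],[[-0.47,-0.78,-0.21],[0,0,-0.18],0.4],[[-0.47,-0.78,-0.21],[0,0,-0.18],0.4],[[-0.47,-0.78,-0.21],[0,0,-0.18],0.4]]}}

```text
time: 20.1
ee_pos: [0.3968, 0.1546, 0.2636]
tcp_rot: [-178.2, -0.0, 20.5]
wrist_force: [0.6, -0.9, -2.0]
opening: 0.0594
grasp_force: 44.5
```

```bash
python3 plan.py
python3 - <<'E'
from h import *
p,W,H=cloud("wrist","w4");Z=W[...,2];X=W[...,0];Y=W[...,1];h,s,v=H[...,0],H[...,1],H[...,2]
np.savez("w4.npz",p=p,W=W)
def reg(x0,x1,y0,y1): return (X>x0)&(X<x1)&(Y>y0)&(Y<y1)
rep("bb",blob(W,(Z>.028)&(Z<.042)&(h>100)&(h<130)&(s>120)&reg(.35,.56,.13,.32)))
T=blob(W,(Z>.15)&(h>100)&(h<130)&(s>120));rep("held",T)
E
```

```text
t 20.1 [396.8 154.6 263.6] [-1.7824e+02 -3.0000e-02  2.0470e+01] open 59.4 F [ 0.6 -0.9 -2. ] 44.5
bb [467.9 226.7] [ 54.3 104.5] -72.3 zmed 33.7 zmax 36.2 2287
held [405.6 158.3] [65.4 94.7] -69.9 zmed 212.3 zmax 226.8 24431
```

View pics/w4.png

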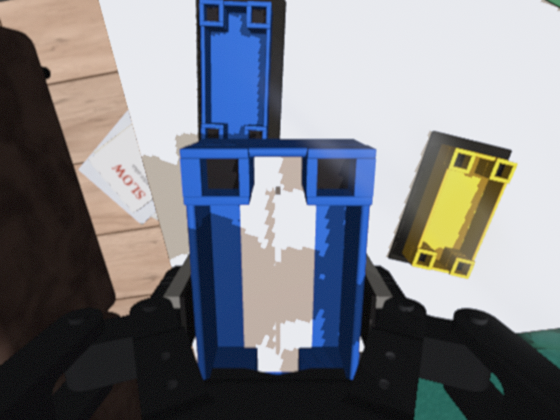

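The base is at (238,70), the tray is held at (277,260) and looks level. The arm did not quite reach the target; checking the joints.

```bash
python3 -c "
from h import *
o=sensors.get_obs();print(np.round(o['q'],1),np.round(o['tcp_rot'],2))"
```

```text
[ 20.4 -12.7 -11.1  91.5   1.8 179.9] [-1.7823e+02 -3.0000e-02  2.0460e+01]
```

```bash
cat > plan.py <<'E'
# usage: plan.py x y z yaw [...]  TCP targets (m, deg, tool down); yaw taken unwrapped from the current one, prints q6 too
import sys
from h import *
o=sensors.get_obs(); p=np.array(o["ee_pos"]); T=R.from_euler("xyz",o["tcp_rot"],degrees=True);yaw=o["tcp_rot"][2]
print("t",round(o["time"],2),np.round(p*1000,1),np.round(o["tcp_rot"],2),"q6",round(o["q"][5],1),"open",round(o["opening"]*1000,1),"F",np.round(o["wrist_force"],1),round(float(o["grasp_force"]),1))
a=[float(x) for x in sys.argv[1:]]
for i in range(0,len(a),4):
    g=np.array(a[i:i+3]);dy=a[i+3]-yaw
    for n in range(1,30):
        st=[];q=p.copy();C=T
        for k in range(n):
            N=R.from_euler("xyz",[180,0,yaw+dy*(k+1)/n],degrees=True)
            s=C.inv().apply((g-q)/(n-k))*10; r=np.degrees((C.inv()*N).as_rotvec())/30
            st.append((np.round(s,3),np.round(r,3))); q=q+(g-q)/(n-k); C=N
        if all(max(abs(s).max(),abs(r).max())<=1 for s,r in st):break
    print("->",a[i:i+4],"q6",round(np.degrees(np.arctan2(g[1],g[0]))-a[i+3]+180,1)); [print("  ",s.tolist(),r.tolist()) for s,r in st]
    p=g;T=C;yaw+=dy
E
python3 plan.py .546 .251 .26 198
```

```text
t 20.15 [396.7 154.6 263.6] [-1.7823e+02 -3.0000e-02  2.0460e+01] q6 179.9 open 59.3 F [ 0.1  0.2 -2.1] 44.5
-> [0.546, 0.251, 0.26, 198.0] q6 6.7
   [0.289, -0.063, 0.008] [-0.057, -0.016, -0.986]
   [0.283, 0.088, 0.006] [-0.0, 0.0, -0.986]
   [0.203, 0.216, 0.006] [0.0, 0.0, -0.986]
   [0.07, 0.288, 0.006] [0.0, 0.0, -0.986]
   [-0.082, 0.285, 0.006] [0.0, 0.0, -0.986]
   [-0.211, 0.207, 0.006] [0.0, 0.0, -0.986]
```

{"api": "apply_moves", "payload": {"rows": [[[0.29,-0.06,0],[-0.06,-0.02,-0.28],0.4],[[0.29,-0.06,0],[-0.06,-0.02,-0.56],0.4],[[0.29,-0.06,0],[-0.06,-0.02,-0.84],0.4],[[0.29,-0.06,0],[-0.06,-0.02,-0.99],0.4],[[0.29,-0.06,0],[-0.06,-0.02,-0.99],0.4]]}}

```text
time: 20.65
ee_pos: [0.4216, 0.1705, 0.264]
tcp_rot: [180.0, 0.1, 50.3]
wrist_force: [0.2, -0.6, -1.8]
opening: 0.0595
grasp_force: 44.5
```

```bash
python3 plan.py .546 .251 .26 198
```

```text
t 20.65 [421.6 170.5 264. ] [1.7996e+02 1.2000e-01 5.0250e+01] q6 151.8 open 59.5 F [ 0.2 -0.6 -1.8] 44.5
-> [0.546, 0.251, 0.26, 198.0] q6 6.7
   [0.283, 0.088, 0.007] [0.0, 0.004, -0.985]
   [0.202, 0.216, 0.008] [-0.0, 0.0, -0.985]
   [0.069, 0.288, 0.008] [-0.0, 0.0, -0.985]
   [-0.082, 0.285, 0.008] [0.0, 0.0, -0.985]
   [-0.212, 0.208, 0.008] [0.0, 0.0, -0.985]
```

{"api": "apply_moves", "payload": {"rows": [[[0.28,0.09,0.01],[0,0,-0.28],0.4],[[0.28,0.09,0.01],[0,0,-0.56],0.4],[[0.28,0.09,0.01],[0,0,-0.84],0.4],[[0.28,0.09,0.01],[0,0,-0.985],0.4],[[0.28,0.09,0.01],[0,0,-0.985],0.4]]}}

```text
time: 21.15
ee_pos: [0.4463, 0.1864, 0.2631]
tcp_rot: [-180.0, 0.1, 79.7]
wrist_force: [0.6, 0.2, -1.8]
opening: 0.0594
grasp_force: 44.5
```

{"api": "apply_moves", "payload": {"rows": [[[0.2,0.22,0.01],[0,0,-0.28],0.4],[[0.2,0.22,0.01],[0,0,-0.56],0.4],[[0.2,0.22,0.01],[0,0,-0.84],0.4],[[0.2,0.22,0.01],[0,0,-0.985],0.4],[[0.2,0.22,0.01],[0,0,-0.985],0.4]]}}

```text
time: 21.65
ee_pos: [0.4713, 0.2023, 0.2622]
tcp_rot: [-179.9, 0.1, 109.2]
wrist_force: [0.5, -0.5, -2.0]
opening: 0.0593
grasp_force: 44.8
```

{"api": "apply_moves", "payload": {"rows": [[[0.07,0.29,0.01],[0,0,-0.28],0.4],[[0.07,0.29,0.01],[0,0,-0.56],0.4],[[0.07,0.29,0.01],[0,0,-0.84],0.4],[[0.07,0.29,0.01],[0,0,-0.985],0.4],[[0.07,0.29,0.01],[0,0,-0.985],0.4]]}}

```text
time: 22.15
ee_pos: [0.4963, 0.2186, 0.2612]
tcp_rot: [-179.9, 0.1, 138.7]
wrist_force: [-0.9, -0.0, -1.4]
opening: 0.0597
grasp_force: 45.1
```

{"api": "apply_moves", "payload": {"rows": [[[-0.08,0.29,0.01],[0,0,-0.28],0.4],[[-0.08,0.29,0.01],[0,0,-0.56],0.4],[[-0.08,0.29,0.01],[0,0,-0.84],0.4],[[-0.08,0.29,0.01],[0,0,-0.985],0.4],[[-0.08,0.29,0.01],[0,0,-0.985],0.4]]}}

```text
time: 22.65
ee_pos: [0.5213, 0.2352, 0.2603]
tcp_rot: [-179.9, 0.0, 168.2]
wrist_force: [0.3, 0.0, -1.3]
opening: 0.0591
grasp_force: 45.2
```

{"api": "apply_moves", "payload": {"rows": [[[-0.21,0.21,0.01],[0,0,-0.28],0.4],[[-0.21,0.21,0.01],[0,0,-0.56],0.4],[[-0.21,0.21,0.01],[0,0,-0.84],0.4],[[-0.21,0.21,0.01],[0,0,-0.985],0.4],[[-0.21,0.21,0.01],[0,0,-0.985],0.4],[[-0.21,0.21,0.01],[0,0,-0.985],0.4]]}}

```text
time: 23.25
ee_pos: [0.546, 0.2516, 0.2593]
tcp_rot: [-179.9, -0.0, -162.3]
wrist_force: [0.3, 0.5, -1.7]
opening: 0.0594
grasp_force: 45.2
```

```bash
python3 plan.py
python3 - <<'E'
from h import *
p,W,H=cloud("wrist","w5");Z=W[...,2];X=W[...,0];Y=W[...,1];h,s,v=H[...,0],H[...,1],H[...,2]
np.savez("w5.npz",p=p,W=W)
def reg(x0,x1,y0,y1): return (X>x0)&(X<x1)&(Y>y0)&(Y<y1)
rep("bb",blob(W,(Z>.028)&(Z<.042)&(h>100)&(h<130)&(s>120)&reg(.35,.56,.13,.32)))
rep("foot",blob(W,(Z<.02)&(Z>-.01)&(v<70)&reg(.35,.56,.13,.32)))
o=sensors.get_obs();T=R.from_euler("xyz",o["tcp_rot"],degrees=True)
L=T.inv().apply(blob(W,(Z>.15)&(h>100)&(h<130)&(s>120))-o["ee_pos"])*1000   # held tray, tool frame
zt=L[:,2];top=L[zt<np.percentile(zt,2)+4]
print("rim tool-z",np.percentile(zt,[1,2,5,20]).round(1)); print("rim rect",rect(top/1000), "x",np.percentile(top[:,0],[.5,99.5]).round(1),"y",np.percentile(top[:,1],[.5,99.5]).round(1))
E
```

```text
t 23.25 [546.  251.6 259.3] [-1.7991e+02 -3.0000e-02 -1.6234e+02] q6 7.1 open 59.4 F [ 0.3  0.5 -1.7] 45.2
bb [459.  223.7] [54.2 98.8] -72.1 zmed 33.7 zmax 36.3 2099
foot [458.9 191.5] [ 43.6 118.4] 86.5 zmed 5.1 zmax 6.5 1049
rim tool-z [ 0.3 37.1 37.6 39.1]
rim rect (array([13.5,  0.7]), array([60.3, 87.2]), 90.0) x [-27.4  56.9] y [-29.1  30.4]
```

View pics/w5.png

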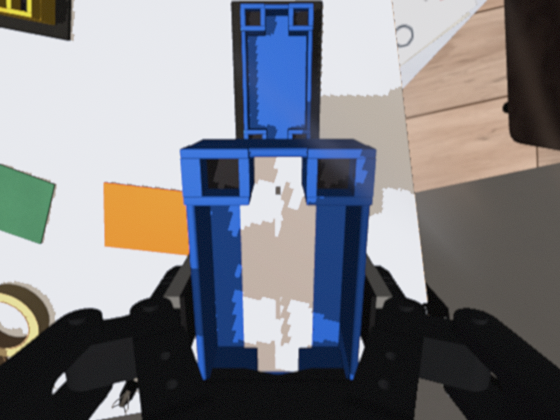

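Base seen at (280,75), near end hidden behind the held tray; the views give base centre (465,225.4), axis 17.9°.

```bash
python3 plan.py .4662 .2254 .17 -162.1  .4662 .2254 .125 -162.1
```

```text
t 23.3 [546.  251.6 259.3] [-1.7991e+02 -3.0000e-02 -1.6228e+02] q6 7.1 open 60.0 F [ 0.5 -1.2 -1.2] 45.2
-> [0.4662, 0.2254, 0.17, -162.1] q6 367.9
   [0.84, -0.006, 0.894] [-0.003, -0.001, -0.006]
-> [0.4662, 0.2254, 0.125, -162.1] q6 367.9
   [0.0, -0.0, 0.45] [0.0, 0.0, 0.0]
```

{"api": "apply_moves", "payload": {"rows": [[[0.3,0,0.3],[0,0,0],0.4],[[0.6,0,0.6],[0,0,0],0.4],[[0.84,-0.01,0.89],[0,0,-0.01],0.4],[[0.84,-0.01,0.89],[0,0,-0.01],0.4],[[0.84,-0.01,0.89],[0,0,-0.01],0.4],[[0.84,-0.01,0.89],[0,0,-0.01],0.4]]}}

```text
time: 23.9
ee_pos: [0.4676, 0.2251, 0.172]
tcp_rot: [-179.9, 0.1, -161.8]
wrist_force: [-0.5, 0.6, -0.6]
opening: 0.0594
grasp_force: 45.1
```

```bash
python3 plan.py .4662 .2254 .125 -162.1
python3 - <<'E'
from h import *
p,W,H=cloud("scene");Z=W[...,2];X=W[...,0];Y=W[...,1];h,s,v=H[...,0],H[...,1],H[...,2]
m=(h>100)&(h<130)&(s>100)&(X>.36)&(X<.57)&(Y>.12)&(Y<.33)
b=blob(W,m&(Z>.1));rep("held",b)
r=b[b[:,2]>np.percentile(b[:,2],97)-.006];rep("rim",r)
c=cv2.resize(p[230:350,170:300],None,fx=6,fy=5,interpolation=cv2.INTER_CUBIC);cv2.imwrite("pics/s6.png",c[:,:,::-1])
E
```

```text
t 23.9 [467.6 225.1 172. ] [-1.7994e+02  1.4000e-01 -1.6179e+02] q6 7.5 open 59.4 F [-0.5  0.6 -0.6] 45.1
-> [0.4662, 0.2254, 0.125, -162.1] q6 367.9
   [0.014, 0.008, 0.47] [-0.002, 0.005, 0.01]
held [448.9 218.2] [63.  71.9] -72.2 zmed 123.4 zmax 138.2 727
rim [442.  216.9] [57.3 60.8] 18.3 zmed 133.9 zmax 230.9 162
```

View pics/s6.png

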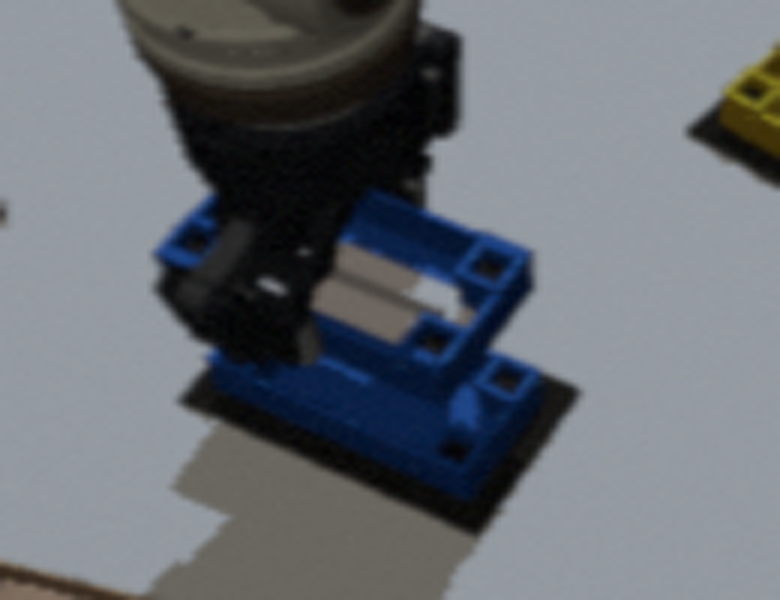

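Tray (345,290 in the crop) hangs squarely over the base (380,420). Lower it.

{"api": "apply_moves", "payload": {"rows": [[[0.01,0.01,0.25],[0,0,0.01],0.4],[[0.01,0.01,0.45],[0,0,0.01],0.4],[[0.01,0.01,0.5],[0,0,0.01],0.4],[[0.01,0.01,0.54],[0,0,0.01],0.4],[[0.01,0.01,0.56],[0,0,0.01],0.4],[[0.01,0.01,0.56],[0,0,0.01],0.4],[[0.01,0.01,0.56],[0,0,0.01],0.4]]}}

```text
time: 24.65
ee_pos: [0.4656, 0.2253, 0.1151]
tcp_rot: [-179.9, 0.0, -162.0]
wrist_force: [0.6, 0.0, -1.9]
opening: 0.0594
grasp_force: 45.2
```

```bash
python3 plan.py .4662 .2254 .1052 -162.1
```

```text
t 24.65 [465.6 225.3 115.1] [-1.7992e+02  3.0000e-02 -1.6200e+02] q6 7.9 open 59.4 F [ 0.6  0.  -1.9] 45.2
-> [0.4662, 0.2254, 0.1052, -162.1] q6 367.9
   [-0.006, -0.001, 0.099] [-0.003, 0.001, 0.003]
```

{"api": "apply_moves", "payload": {"rows": [[[0,0,0.02],[0,0,0],0.4],[[0,0,0.03],[0,0,0],0.4],[[0,0,0.04],[0,0,0],0.4],[[0,0,0.04],[0,0,0],0.4]]}}

```text
time: 25.05
ee_pos: [0.4651, 0.2251, 0.1102]
tcp_rot: [-179.9, -0.0, -162.0]
wrist_force: [-0.1, 0.5, -1.4]
opening: 0.0591
grasp_force: 45.2
```

Pins 4 mm below rim height with no contact force: they are in the sockets.

{"api": "apply_moves", "payload": {"rows": [[[0,0,0.02],[0,0,0],0.4],[[0,0,0.03],[0,0,0],0.4],[[0,0,0.04],[0,0,0],0.4],[[0,0,0.04],[0,0,0],0.4]]}}

```text
time: 25.45
ee_pos: [0.4651, 0.2251, 0.1062]
tcp_rot: [-179.9, -0.0, -162.0]
wrist_force: [-0.6, -0.6, -1.7]
opening: 0.0597
grasp_force: 45.2
```

{"api": "apply_moves", "payload": {"rows": [[[0,0,0.01],[0,0,0],0.4],[[0,0,0.015],[0,0,0],0.4],[[0,0,0.015],[0,0,0],0.4]]}}

```text
time: 25.75
ee_pos: [0.4652, 0.2252, 0.1053]
tcp_rot: [-179.9, -0.0, -162.0]
wrist_force: [-2.1, -1.1, 3.5]
opening: 0.0596
grasp_force: 45.7
```

Contact at the expected height: seated. Release and rise.

{"api": "apply_moves", "payload": {"rows": [[[0,0,0],[0,0,0],0.9],[[0,0,0],[0,0,0],0.9],[[0,0,0],[0,0,0],0.9],[[0,0,0],[0,0,0],0.9],[[0,0,-0.2],[0,0,0],0.9],[[0,0,-0.6],[0,0,0],0.9],[[0,0,-1],[0,0,0],0.9],[[0,0,-1],[0,0,0],0.9],[[0,0,-1],[0,0,0],0.9]]}}

```text
time: 26.65
ee_pos: [0.4656, 0.2255, 0.2056]
tcp_rot: [-179.9, 0.1, -162.0]
wrist_force: [0.9, -0.5, -0.6]
opening: 0.0766
grasp_force: 0.0
```

```bash
python3 plan.py .52 .02 .3 -172
python3 - <<'E'
from h import *
p,W,H=cloud("wrist");Z=W[...,2];X=W[...,0];Y=W[...,1];h,s,v=H[...,0],H[...,1],H[...,2]
b=blob(W,(Z>.058)&(Z<.08)&(h>100)&(h<130)&(s>90)&(X>.36)&(X<.57)&(Y>.12)&(Y<.33));rep("tray",b)
if b is not None:
    A=np.c_[b[:,:2]-b[:,:2].mean(0),np.ones(len(b))];print("tilt",np.linalg.lstsq(A,b[:,2],rcond=None)[0])
E
```

```text
t 26.65 [465.6 225.5 205.6] [-1.7993e+02  7.0000e-02 -1.6199e+02] q6 7.9 open 76.6 F [ 0.9 -0.5 -0.6] 0.0
-> [0.52, 0.02, 0.3, -172.0] q6 354.2
   [0.039, -0.708, -0.314] [-0.002, 0.003, 0.111]
   [-0.002, -0.709, -0.315] [0.0, -0.0, 0.111]
   [-0.043, -0.707, -0.315] [0.0, -0.0, 0.111]
tray [463.3 225.2] [ 59.9 110.7] -72.1 zmed 66.0 zmax 68.1 4832
tilt [-0.01122319 -0.0009994   0.06529145]
```

```bash
python3 plan.py .655 -.065 .28 -180
```

```text
t 26.7 [465.1 225.3 204.3] [-1.7991e+02 -5.0000e-02 -1.6199e+02] q6 7.9 open 76.8 F [-0.3  0.4 -0.7] 0.0
-> [0.655, -0.065, 0.28, -180.0] q6 354.3
   [-0.227, -0.837, -0.188] [-0.003, -0.002, 0.15]
   [-0.292, -0.817, -0.189] [-0.0, -0.0, 0.15]
   [-0.355, -0.791, -0.189] [0.0, -0.0, 0.15]
   [-0.416, -0.761, -0.189] [0.0, -0.0, 0.15]
```

{"api": "apply_moves", "payload": {"rows": [[[-0.23,-0.84,-0.19],[0,0,0.15],0.9],[[-0.23,-0.84,-0.19],[0,0,0.15],0.9],[[-0.23,-0.84,-0.19],[0,0,0.15],0.9]]}}

```text
time: 27.0
ee_pos: [0.5145, 0.1497, 0.2231]
tcp_rot: [-179.9, -0.1, -166.7]
wrist_force: [0.3, 0.1, -0.1]
opening: 0.0769
grasp_force: 0.0
```

{"api": "apply_moves", "payload": {"rows": [[[-0.29,-0.82,-0.19],[0,0,0.15],0.9],[[-0.29,-0.82,-0.19],[0,0,0.15],0.9],[[-0.29,-0.82,-0.19],[0,0,0.15],0.9]]}}

```text
time: 27.3
ee_pos: [0.5618, 0.0769, 0.242]
tcp_rot: [-179.9, -0.1, -171.2]
wrist_force: [-0.3, 0.7, -0.6]
opening: 0.0769
grasp_force: 0.0
```

{"api": "apply_moves", "payload": {"rows": [[[-0.36,-0.79,-0.19],[0,0,0.15],0.9],[[-0.36,-0.79,-0.19],[0,0,0.15],0.9],[[-0.36,-0.79,-0.19],[0,0,0.15],0.9]]}}

```text
time: 27.6
ee_pos: [0.6096, 0.0048, 0.2608]
tcp_rot: [-179.9, -0.1, -175.7]
wrist_force: [-0.5, -0.0, -0.1]
opening: 0.0768
grasp_force: 0.0
```

{"api": "apply_moves", "payload": {"rows": [[[-0.42,-0.76,-0.19],[0,0,0.15],0.9],[[-0.42,-0.76,-0.19],[0,0,0.15],0.9],[[-0.42,-0.76,-0.19],[0,0,0.15],0.9],[[-0.42,-0.76,-0.19],[0,0,0.15],0.9],[[-0.42,-0.76,-0.19],[0,0,0.15],0.9]]}}

```text
time: 28.1
ee_pos: [0.6556, -0.0639, 0.2803]
tcp_rot: [-179.9, -0.1, -179.9]
wrist_force: [-0.2, 1.1, 0.7]
opening: 0.077
grasp_force: 0.0
```

```bash
cat > cst.py <<'E'
from h import *
def coasters(W,H):
    Z=W[...,2];X=W[...,0];Y=W[...,1];h,s,v=H[...,0],H[...,1],H[...,2]
    r=(X>.57)&(X<.72)&(abs(Z)<.015)
    rep("green",blob(W,r&(h>50)&(h<90)&(s>60)&(Y>-.06)&(Y<.08)))
    rep("cork",blob(W,r&(h<25)&(s>50)&(Y<-.07)&(Y>-.21)))
if __name__=="__main__":
    p,W,H=cloud("wrist");coasters(W,H)
    p,W,H=cloud("scene");print("scene");coasters(W,H)
    Z=W[...,2];X=W[...,0];Y=W[...,1]
    rep("cup",blob(W,(Z>.095)&(Z<.115)&(X>.45)&(X<.57)&(Y<-.25)&(Y>-.38)))
    rep("case",blob(W,(Z>.034)&(Z<.05)&(H[...,1]<70)&(X>.45)&(X<.56)&(Y<-.19)&(Y>-.27)))
E
python3 cst.py;python3 plan.py .5083 -.3145 .24 -172
```

```text
green [643.5   9. ] [63.9 82.5] -4.2 zmed 3.2 zmax 4.6 5153
cork [ 632.7 -138.5] [66.8 84. ] -4.1 zmed 3.0 zmax 4.4 5754
scene
green [645.2   8.6] [66.5 83.3] -3.2 zmed 3.5 zmax 6.8 593
cork [ 633.4 -140. ] [68.6 89.1] -4.2 zmed 3.6 zmax 6.7 536
cup [ 506.2 -312.6] [56.  76.7] -78.7 zmed 103.3 zmax 109.5 280
case [ 497.2 -225.5] [28.1 56.6] -83.1 zmed 43.0 zmax 47.1 181
t 28.2 [655.6 -63.8 281. ] [-1.7992e+02 -5.0000e-02 -1.7991e+02] q6 -5.6 open 76.9 F [-0.7 -0.6  0.1] 0.0
-> [0.5083, -0.3145, 0.24, -172.0] q6 320.3
   [0.492, -0.835, 0.138] [-0.003, -0.002, -0.088]
   [0.53, -0.811, 0.137] [0.0, 0.0, -0.088]
   [0.567, -0.786, 0.137] [0.0, 0.0, -0.088]
```

{"api": "apply_moves", "payload": {"rows": [[[0.49,-0.84,0.14],[0,0,-0.09],1],[[0.49,-0.84,0.14],[0,0,-0.09],1],[[0.49,-0.84,0.14],[0,0,-0.09],1]]}}

```text
time: 28.5
ee_pos: [0.6045, -0.1519, 0.267]
tcp_rot: [-179.9, -0.1, -177.4]
wrist_force: [-0.9, 0.0, 0.8]
opening: 0.085
grasp_force: 0.0
```

{"api": "apply_moves", "payload": {"rows": [[[0.53,-0.81,0.14],[0,0,-0.09],1],[[0.53,-0.81,0.14],[0,0,-0.09],1],[[0.53,-0.81,0.14],[0,0,-0.09],1]]}}

```text
time: 28.8
ee_pos: [0.5555, -0.2352, 0.2531]
tcp_rot: [-179.9, -0.1, -174.8]
wrist_force: [0.4, 0.1, -0.5]
opening: 0.0853
grasp_force: 0.0
```

{"api": "apply_moves", "payload": {"rows": [[[0.57,-0.79,0.14],[0,0,-0.09],0.85],[[0.57,-0.79,0.14],[0,0,-0.09],0.85],[[0.57,-0.79,0.14],[0,0,-0.09],0.85],[[0.57,-0.79,0.14],[0,0,-0.09],0.85],[[0.57,-0.79,0.14],[0,0,-0.09],0.85]]}}

```text
time: 29.3
ee_pos: [0.5094, -0.3155, 0.2401]
tcp_rot: [-179.9, 0.0, -171.8]
wrist_force: [0.9, -0.5, -0.0]
opening: 0.0726
grasp_force: 0.0
```

```bash
python3 - <<'E'
from h import *
p,W,H=cloud("wrist");Z=W[...,2];X=W[...,0];Y=W[...,1]
b=blob(W,(Z>.098)&(Z<.115)&(X>.45)&(X<.57)&(Y<-.25)&(Y>-.38));rep("cup",b)
rep("case",blob(W,(Z>.034)&(Z<.05)&(H[...,1]<70)&(X>.45)&(X<.56)&(Y<-.19)&(Y>-.27)))
E
python3 plan.py .5083 -.3145 .218 -172 .5083 -.3145 .13 -172
```

```text
cup [ 504.7 -313.5] [52.2 76.3] -82.3 zmed 106.7 zmax 108.2 2576
case [ 495.7 -226.6] [25.8 58.1] -82.4 zmed 42.9 zmax 44.7 2221
t 29.35 [ 509.6 -315.3  240.1] [-1.799e+02  1.000e-02 -1.718e+02] q6 -39.9 open 72.7 F [-0.1  0.4 -0.1] 0.0
-> [0.5083, -0.3145, 0.218, -172.0] q6 320.3
   [0.011, 0.01, 0.221] [-0.003, 0.0, 0.007]
-> [0.5083, -0.3145, 0.13, -172.0] q6 320.3
   [-0.0, -0.0, 0.88] [0.0, 0.0, 0.0]
```

{"api": "apply_moves", "payload": {"rows": [[[0.04,0.02,0.3],[0,0,0.01],0.85],[[0.04,0.02,0.6],[0,0,0.01],0.85],[[0.04,0.02,0.9],[0,0,0.01],0.85],[[0.04,0.02,1],[0,0,0.01],0.85],[[0.04,0.02,1],[0,0,0.01],0.85],[[0.04,0.02,1],[0,0,0.01],0.85]]}}

```text
time: 29.95
ee_pos: [0.5053, -0.3152, 0.1412]
tcp_rot: [-179.8, 0.1, -172.1]
wrist_force: [1.0, -0.0, 0.7]
opening: 0.0725
grasp_force: 0.0
```

{"api": "apply_moves", "payload": {"rows": [[[0,0,0.09],[0,0,0],0.85],[[0,0,0.09],[0,0,0],0.7],[[0,0,0.09],[0,0,0],0.5],[[0,0,0.09],[0,0,0],0.3],[[0,0,0.09],[0,0,0],0.3],[[0,0,0.09],[0,0,0],0.3],[[0,0,0.09],[0,0,0],0.3],[[0,0,0.09],[0,0,0],0.3]], "force": 30}}

```text
time: 30.75
ee_pos: [0.5046, -0.3155, 0.131]
tcp_rot: [-179.9, -0.0, -172.2]
wrist_force: [-1.1, 0.8, 2.9]
opening: 0.052
grasp_force: 33.0
```

{"api": "apply_moves", "payload": {"rows": [[[0,0,-0.4],[0,0,0],0.3],[[0,0,-0.9],[0,0,0],0.3],[[0,0,-0.9],[0,0,0],0.3],[[0,0,-0.9],[0,0,0],0.3]]}}

```text
time: 31.15
ee_pos: [0.505, -0.3156, 0.2218]
tcp_rot: [-179.8, 0.1, -172.2]
wrist_force: [0.4, 0.4, -2.1]
opening: 0.0517
grasp_force: 33.0
```

```bash
python3 plan.py .6326 -.1385 .2 -94.1
```

```text
t 31.15 [ 505.  -315.6  221.8] [-1.7982e+02  8.0000e-02 -1.7219e+02] q6 -39.8 open 51.7 F [ 0.4  0.4 -2.1] 33.0
-> [0.6326, -0.1385, 0.2, -94.1] q6 261.8
   [-0.502, 0.527, 0.072] [-0.007, 0.001, -0.868]
   [-0.682, 0.253, 0.073] [0.0, 0.0, -0.868]
   [-0.724, -0.072, 0.073] [-0.0, 0.0, -0.868]
```

{"api": "apply_moves", "payload": {"rows": [[[-0.16,0.17,0.02],[0,0,-0.28],0.3],[[-0.33,0.35,0.05],[0,0,-0.56],0.3],[[-0.5,0.53,0.07],[0,0,-0.87],0.3],[[-0.5,0.53,0.07],[0,0,-0.87],0.3]]}}

```text
time: 31.55
ee_pos: [0.5474, -0.2537, 0.211]
tcp_rot: [179.9, -0.1, -145.7]
wrist_force: [0.4, 0.6, -1.2]
opening: 0.0518
grasp_force: 33.0
```

{"api": "apply_moves", "payload": {"rows": [[[-0.22,0.08,0.02],[0,0,-0.28],0.3],[[-0.45,0.16,0.05],[0,0,-0.56],0.3],[[-0.68,0.25,0.07],[0,0,-0.87],0.3],[[-0.68,0.25,0.07],[0,0,-0.87],0.3]]}}

```text
time: 31.95
ee_pos: [0.5898, -0.1956, 0.2043]
tcp_rot: [179.9, -0.1, -119.7]
wrist_force: [0.5, 0.2, -1.8]
opening: 0.0517
grasp_force: 33.0
```

{"api": "apply_moves", "payload": {"rows": [[[-0.24,-0.02,0.02],[0,0,-0.28],0.3],[[-0.48,-0.05,0.05],[0,0,-0.56],0.3],[[-0.72,-0.07,0.07],[0,0,-0.87],0.3],[[-0.72,-0.07,0.07],[0,0,-0.87],0.3],[[-0.72,-0.07,0.07],[0,0,-0.87],0.3],[[-0.72,-0.07,0.07],[0,0,-0.87],0.3]]}}

```text
time: 32.55
ee_pos: [0.6307, -0.1395, 0.199]
tcp_rot: [179.9, -0.1, -94.1]
wrist_force: [-0.8, -0.2, -1.4]
opening: 0.0514
grasp_force: 33.0
```

```bash
python3 plan.py .6325 -.1388 .14 -94.1
```

```text
t 32.55 [ 630.7 -139.5  199. ] [ 1.7995e+02 -1.1000e-01 -9.4130e+01] q6 -98.3 open 51.4 F [-0.8 -0.2 -1.4] 33.0
-> [0.6325, -0.1388, 0.14, -94.1] q6 261.7
   [-0.009, -0.018, 0.59] [0.002, -0.004, -0.001]
```

{"api": "apply_moves", "payload": {"rows": [[[-0.01,-0.01,0.3],[0,0,0],0.3],[[-0.01,-0.01,0.5],[0,0,0],0.3],[[-0.01,-0.01,0.6],[0,0,0],0.3],[[-0.01,-0.01,0.6],[0,0,0],0.3],[[-0.01,-0.01,0.6],[0,0,0],0.3],[[-0.01,-0.01,0.6],[0,0,0],0.3]]}}

```text
time: 33.15
ee_pos: [0.6329, -0.138, 0.1409]
tcp_rot: [-179.9, -0.1, -93.9]
wrist_force: [-0.3, -0.2, -1.6]
opening: 0.0516
grasp_force: 33.0
```

```bash
python3 plan.py .6325 -.1388 .131 -94.1
```

```text
t 33.15 [ 632.9 -138.   140.9] [-1.7989e+02 -1.1000e-01 -9.3930e+01] q6 -98.3 open 51.6 F [-0.3 -0.2 -1.6] 33.0
-> [0.6325, -0.1388, 0.131, -94.1] q6 261.7
   [0.008, 0.004, 0.099] [-0.004, -0.004, 0.006]
```

{"api": "apply_moves", "payload": {"rows": [[[0.008,0.005,0.04],[0,0,0.006],0.3],[[0.008,0.005,0.07],[0,0,0.006],0.3],[[0.008,0.005,0.085],[0,0,0.006],0.3],[[0.008,0.005,0.085],[0,0,0.006],0.3]]}}

```text
time: 33.55
ee_pos: [0.6318, -0.1384, 0.131]
tcp_rot: [-180.0, -0.1, -94.1]
wrist_force: [-0.8, -0.5, -0.0]
opening: 0.0517
grasp_force: 31.6
```

{"api": "apply_moves", "payload": {"rows": [[[0,0,0.01],[0,0,0],0.3],[[0,0,0.015],[0,0,0],0.3],[[0,0,0.015],[0,0,0],0.3]]}}

```text
time: 33.85
ee_pos: [0.6318, -0.1385, 0.1309]
tcp_rot: [-180.0, -0.1, -94.1]
wrist_force: [-4.8, 1.1, 10.1]
opening: 0.0515
grasp_force: 32.4
```

Seated. Release to a modest opening, rise, and check.

{"api": "apply_moves", "payload": {"rows": [[[0,0,-0.01],[0,0,0],0.8],[[0,0,-0.01],[0,0,0],0.8],[[0,0,-0.01],[0,0,0],0.8],[[0,0,-0.01],[0,0,0],0.8],[[0,0,-0.2],[0,0,0],0.8],[[0,0,-0.6],[0,0,0],0.8],[[0,0,-1],[0,0,0],0.8],[[0,0,-1],[0,0,0],0.8],[[0,0,-1],[0,0,0],0.8],[[0,0,-1],[0,0,0],0.8]]}}

```text
time: 34.85
ee_pos: [0.6316, -0.1382, 0.2281]
tcp_rot: [179.9, -0.1, -94.1]
wrist_force: [-0.1, 0.4, -0.0]
opening: 0.0684
grasp_force: 0.0
```

```bash
python3 - <<'E'
from h import *
import cst
p,W,H=cloud("wrist");Z=W[...,2];X=W[...,0];Y=W[...,1]
rep("cup",blob(W,(Z>.098)&(Z<.115)&(X>.57)&(X<.70)&(Y<-.07)&(Y>-.21)));cst.coasters(W,H)
E
python3 plan.py .497 -.2266 .2 -172.2
```

```text
cup [ 630.6 -137.2] [52.2 76.4] -4.1 zmed 106.7 zmax 108.2 2950
green [643.6   9. ] [64.3 84.2] -4.0 zmed 3.3 zmax 4.5 4792
cork [ 630.7 -166. ] [28.9 66.1] 86.9 zmed 3.2 zmax 11.5 1023
t 34.9 [ 631.5 -138.2  227.8] [ 1.7987e+02 -8.0000e-02 -9.4070e+01] q6 -98.2 open 68.2 F [-0.   0.2  0.3] 0.0
-> [0.497, -0.2266, 0.2, -172.2] q6 327.7
   [0.326, 0.426, 0.094] [0.004, -0.003, 0.868]
   [0.48, 0.24, 0.093] [0.0, -0.0, 0.868]
   [0.537, 0.005, 0.093] [0.0, -0.0, 0.868]
```

{"api": "apply_moves", "payload": {"rows": [[[0.33,0.43,0.04],[0,0,0.87],0.8],[[0.33,0.43,0.04],[0,0,0.87],0.8],[[0.33,0.43,0.04],[0,0,0.87],0.8],[[0.33,0.43,0.04],[0,0,0.87],0.8]]}}

```text
time: 35.3
ee_pos: [0.5861, -0.1683, 0.2243]
tcp_rot: [179.9, -0.1, -120.3]
wrist_force: [-0.7, 0.8, 0.3]
opening: 0.0684
grasp_force: 0.0
```

{"api": "apply_moves", "payload": {"rows": [[[0.48,0.24,0.09],[0,0,0.87],0.7],[[0.48,0.24,0.09],[0,0,0.87],0.7],[[0.48,0.24,0.09],[0,0,0.87],0.7],[[0.48,0.24,0.09],[0,0,0.87],0.7]]}}

```text
time: 35.7
ee_pos: [0.5415, -0.1976, 0.2158]
tcp_rot: [-180.0, -0.1, -146.2]
wrist_force: [-0.0, -0.6, -1.3]
opening: 0.06
grasp_force: 0.0
```

{"api": "apply_moves", "payload": {"rows": [[[0.54,0,0.09],[0,0,0.87],0.6],[[0.54,0,0.09],[0,0,0.87],0.6],[[0.54,0,0.09],[0,0,0.87],0.6],[[0.54,0,0.09],[0,0,0.87],0.6],[[0.54,0,0.09],[0,0,0.87],0.6],[[0.54,0,0.09],[0,0,0.87],0.6]]}}

```text
time: 36.3
ee_pos: [0.4972, -0.2273, 0.2074]
tcp_rot: [-179.9, -0.0, -172.0]
wrist_force: [0.1, -0.3, -0.8]
opening: 0.0513
grasp_force: 0.0
```

```bash
python3 - <<'E'
from h import *
import cst
for n in("top","scene"):
    p,W,H=cloud(n);Z=W[...,2];X=W[...,0];Y=W[...,1];print(n)
    rep("cup",blob(W,(Z>.095)&(Z<.115)&(X>.57)&(X<.70)&(Y<-.07)&(Y>-.21)));cst.coasters(W,H)
    rep("case",blob(W,(Z>.034)&(Z<.05)&(H[...,1]<70)&(X>.45)&(X<.56)&(Y<-.19)&(Y>-.27)))
p,W,H=cloud("wrist");Z=W[...,2];X=W[...,0];Y=W[...,1]
rep("case",blob(W,(Z>.034)&(Z<.05)&(H[...,1]<70)&(X>.45)&(X<.56)&(Y<-.19)&(Y>-.27)))
E
python3 plan.py .4965 -.2266 .135 -172.2 .4965 -.2266 .086 -172.2
```

```text
top
cup [ 630.1 -137.6] [53.3 76.1] -5.2 zmed 104.5 zmax 110.2 178
green [643.8   6.8] [65.  81.9] -3.8 zmed 1.8 zmax 7.1 737
cork [ 611.4 -139.2] [24.7 82.5] -5.4 zmed 2.8 zmax 11.1 110
case [ 494.2 -218. ] [ 7.6 19.3] 56.2 zmed 41.5 zmax 45.6 17
scene
cup [ 632.1 -136. ] [54.5 77.2] -4.6 zmed 103.6 zmax 109.3 272
green [644.3   9.1] [68.  82.8] -6.0 zmed 3.6 zmax 6.7 598
cork [ 633.1 -140.6] [66.3 87.8] -4.5 zmed 4.2 zmax 12.9 158
case [ 496.6 -225.3] [28.4 55.7] -81.8 zmed 42.7 zmax 46.1 183
case [ 495.2 -226.2] [25.8 57.7] -81.5 zmed 42.9 zmax 44.5 2685
t 36.45 [ 497.1 -227.4  207.5] [-1.7991e+02 -2.0000e-02 -1.7220e+02] q6 -32.3 open 51.4 F [ 0.1 -0.1  0.3] 0.0
-> [0.4965, -0.2266, 0.135, -172.2] q6 327.7
   [0.005, 0.01, 0.725] [-0.003, -0.001, 0.0]
-> [0.4965, -0.2266, 0.086, -172.2] q6 327.7
   [0.0, -0.0, 0.49] [0.0, 0.0, 0.0]
```

{"api": "apply_moves", "payload": {"rows": [[[0,0.01,0.35],[0,0,0],0.6],[[0,0.01,0.7],[0,0,0],0.6],[[0,0.01,1],[0,0,0],0.6],[[0,0.01,1],[0,0,0],0.6],[[0,0.01,1],[0,0,0],0.6]]}}

```text
time: 36.95
ee_pos: [0.4968, -0.2267, 0.1081]
tcp_rot: [-179.9, -0.0, -172.3]
wrist_force: [0.6, 0.1, 0.7]
opening: 0.0511
grasp_force: 0.0
```

{"api": "apply_moves", "payload": {"rows": [[[0,0,0.2],[0,0,0],0.6],[[0,0,0.2],[0,0,0],0.6],[[0,0,0.2],[0,0,0],0.4],[[0,0,0.2],[0,0,0],0.2],[[0,0,0.2],[0,0,0],0.1],[[0,0,0.2],[0,0,0],0.1],[[0,0,0.2],[0,0,0],0.1],[[0,0,0.2],[0,0,0],0.1]], "force": 30}}

```text
time: 37.75
ee_pos: [0.4975, -0.2271, 0.0895]
tcp_rot: [-179.8, 0.1, -172.4]
wrist_force: [-0.1, 0.8, 6.3]
opening: 0.0258
grasp_force: 30.7
```

{"api": "apply_moves", "payload": {"rows": [[[0,0,-0.4],[0,0,0],0.1],[[0,0,-0.9],[0,0,0],0.1],[[0,0,-0.9],[0,0,0],0.1],[[0,0,-0.9],[0,0,0],0.1]]}}

```text
time: 38.15
ee_pos: [0.4974, -0.2269, 0.1795]
tcp_rot: [-179.8, 0.2, -172.4]
wrist_force: [-0.7, -0.7, -1.6]
opening: 0.0257
grasp_force: 29.8
```

```bash
python3 plan.py .6425 .0085 .17 -94.2
```

```text
t 38.15 [ 497.4 -226.9  179.5] [-1.7980e+02  1.5000e-01 -1.7237e+02] q6 -32.1 open 25.7 F [-0.7 -0.7 -1.6] 29.8
-> [0.6425, 0.0085, 0.17, -94.2] q6 275.0
   [-0.583, 0.714, 0.031] [-0.008, 0.003, -0.869]
   [-0.838, 0.385, 0.032] [0.0, 0.0, -0.869]
   [-0.922, -0.022, 0.032] [0.0, 0.0, -0.869]
```

{"api": "apply_moves", "payload": {"rows": [[[0,0,-0.4],[0,0,0],0.1],[[0,0,-0.7],[0,0,0],0.1],[[0,0,-0.7],[0,0,0],0.1],[[0,0,-0.7],[0,0,0],0.1]]}}

```text
time: 38.55
ee_pos: [0.4967, -0.2265, 0.2468]
tcp_rot: [-179.9, -0.1, -172.4]
wrist_force: [0.4, -0.9, -1.6]
opening: 0.0253
grasp_force: 29.8
```

{"api": "apply_moves", "payload": {"rows": [[[-0.19,0.23,0],[0,0,-0.28],0.1],[[-0.38,0.46,0],[0,0,-0.56],0.1],[[-0.58,0.71,0],[0,0,-0.87],0.1],[[-0.58,0.71,0],[0,0,-0.87],0.1]]}}

```text
time: 38.95
ee_pos: [0.5455, -0.1457, 0.2448]
tcp_rot: [179.9, -0.2, -145.8]
wrist_force: [-1.0, -1.2, -0.3]
opening: 0.0257
grasp_force: 29.8
```

{"api": "apply_moves", "payload": {"rows": [[[-0.28,0.13,0],[0,0,-0.28],0.1],[[-0.56,0.26,0],[0,0,-0.56],0.1],[[-0.84,0.385,0],[0,0,-0.87],0.1],[[-0.84,0.385,0],[0,0,-0.87],0.1]]}}

```text
time: 39.35
ee_pos: [0.594, -0.0675, 0.2448]
tcp_rot: [179.9, -0.1, -119.8]
wrist_force: [-0.6, 0.1, -0.8]
opening: 0.0256
grasp_force: 29.8
```

{"api": "apply_moves", "payload": {"rows": [[[-0.3,0,0],[0,0,-0.28],0.1],[[-0.6,-0.01,0],[0,0,-0.56],0.1],[[-0.92,-0.02,0],[0,0,-0.87],0.1],[[-0.92,-0.02,0],[0,0,-0.87],0.1],[[-0.92,-0.02,0],[0,0,-0.87],0.1],[[-0.92,-0.02,0],[0,0,-0.87],0.1]]}}

```text
time: 39.95
ee_pos: [0.6407, 0.0077, 0.2464]
tcp_rot: [179.9, -0.1, -94.3]
wrist_force: [-0.7, -0.3, 0.1]
opening: 0.0257
grasp_force: 29.9
```

```bash
python3 plan.py .6423 .0085 .15 -94.3 .6423 .0085 .1 -94.3
```

```text
t 39.95 [640.7   7.7 246.4] [ 1.7991e+02 -1.2000e-01 -9.4260e+01] q6 -85.0 open 25.7 F [-0.7 -0.3  0.1] 29.9
-> [0.6423, 0.0085, 0.15, -94.3] q6 275.1
   [-0.012, -0.017, 0.964] [0.003, -0.004, 0.001]
-> [0.6423, 0.0085, 0.1, -94.3] q6 275.1
   [0.0, -0.0, 0.5] [0.0, 0.0, 0.0]
```

{"api": "apply_moves", "payload": {"rows": [[[-0.01,0,0.4],[0,0,0],0.1],[[-0.01,-0.01,0.8],[0,0,0],0.1],[[-0.01,-0.01,0.98],[0,0,0],0.1],[[-0.01,-0.01,0.98],[0,0,0],0.1],[[-0.01,-0.01,0.98],[0,0,0],0.1]]}}

```text
time: 40.45
ee_pos: [0.6421, 0.0086, 0.15]
tcp_rot: [-180.0, -0.1, -94.2]
wrist_force: [0.4, 0.4, 0.2]
opening: 0.0256
grasp_force: 29.9
```

{"api": "apply_moves", "payload": {"rows": [[[0,0,0.2],[0,0,0],0.1],[[0,0,0.4],[0,0,0],0.1],[[0,0,0.48],[0,0,0],0.1],[[0,0,0.48],[0,0,0],0.1],[[0,0,0.48],[0,0,0],0.1],[[0,0,0.48],[0,0,0],0.1]]}}

```text
time: 41.05
ee_pos: [0.643, 0.0094, 0.1028]
tcp_rot: [-179.9, -0.1, -94.1]
wrist_force: [-0.6, 0.7, -1.6]
opening: 0.0257
grasp_force: 29.9
```

```bash
python3 plan.py .6423 .0085 .0895 -94.3
```

```text
t 41.05 [643.    9.4 102.8] [-1.7988e+02 -9.0000e-02 -9.4080e+01] q6 -85.1 open 25.7 F [-0.6  0.7 -1.6] 29.9
-> [0.6423, 0.0085, 0.0895, -94.3] q6 275.1
   [0.009, 0.006, 0.133] [-0.004, -0.003, 0.007]
```

{"api": "apply_moves", "payload": {"rows": [[[0.008,0.005,0.06],[0,0,0.006],0.1],[[0.008,0.005,0.1],[0,0,0.006],0.1],[[0.008,0.005,0.115],[0,0,0.006],0.1],[[0.008,0.005,0.12],[0,0,0.006],0.1],[[0.008,0.005,0.12],[0,0,0.006],0.1]]}}

```text
time: 41.55
ee_pos: [0.6416, 0.0086, 0.0896]
tcp_rot: [180.0, -0.1, -94.3]
wrist_force: [-2.9, -0.9, 4.2]
opening: 0.0254
grasp_force: 30.5
```

{"api": "apply_moves", "payload": {"rows": [[[0,0,0],[0,0,0],0.55],[[0,0,0],[0,0,0],0.55],[[0,0,0],[0,0,0],0.55],[[0,0,0],[0,0,0],0.55],[[0,0,-0.3],[0,0,0],0.55],[[0,0,-0.7],[0,0,0],0.55],[[0,0,-1],[0,0,0],0.55],[[0,0,-1],[0,0,0],0.55],[[0,0,-1],[0,0,0],0.55]]}}

```text
time: 42.45
ee_pos: [0.6421, 0.0089, 0.1896]
tcp_rot: [-179.9, -0.1, -94.2]
wrist_force: [-0.2, -0.2, -1.5]
opening: 0.0471
grasp_force: 0.0
```

{"api": "apply_moves", "payload": {"rows": [[[0.5,-0.9,-0.5],[0,0,0],0.8],[[0.5,-0.9,-0.5],[0,0,0],0.8],[[0.5,-0.9,-0.5],[0,0,0],0.8],[[0.5,-0.9,-0.5],[0,0,0],0.8],[[0.5,-0.9,-0.5],[0,0,0],0.8]]}}

```text
time: 42.95
ee_pos: [0.7275, -0.0476, 0.237]
tcp_rot: [179.8, -0.1, -94.3]
wrist_force: [-1.5, -0.1, 0.1]
opening: 0.0681
grasp_force: 0.0
```

```bash
cat > chk.py <<'E'
from h import *
import cst
for n in("top","scene","wrist"):
    p,W,H=cloud(n,"chk_"+n);Z=W[...,2];X=W[...,0];Y=W[...,1];print(n);s=H[...,1]
    rep("cup",blob(W,(Z>.099)&(Z<.115)&(X>.57)&(X<.70)&(Y<-.07)&(Y>-.21)))
    rep("case",blob(W,(Z>.036)&(Z<.05)&(s<60)&(H[...,2]>120)&(X>.60)&(X<.69)&(Y>-.04)&(Y<.06)))
    cst.coasters(W,H)
E
python3 chk.py; python3 plan.py
```

```text
top
cup [ 629.1 -159.3] [33.8 53.2] 87.8 zmed 105.3 zmax 110.3 71
case None
green None
cork [ 603.7 -169.8] [17.7 37.3] 32.2 zmed 2.3 zmax 7.9 45
scene
cup [ 631.4 -135.8] [54.3 77.5] -3.6 zmed 105.6 zmax 109.6 203
case [641.8 -10.2] [15.9 23.3] 89.2 zmed 43.9 zmax 45.5 35
green [644.    8.2] [63.9 82.4] -5.1 zmed 3.5 zmax 6.8 308
cork [ 618.1 -127.1] [ 54.6 101.4] -39.3 zmed 4.2 zmax 12.1 153
wrist
cup [ 631. -130.] [53.1 61.4] -4.3 zmed 106.4 zmax 108.3 3178
case [ 6.415e+02 -5.000e-01] [24.7 41.3] -8.5 zmed 43.3 zmax 44.7 1148
green [643.7   8.5] [64.6 81.1] -3.9 zmed 3.2 zmax 4.5 3145
cork [ 648.8 -139.4] [33.8 83.6] -3.8 zmed 3.2 zmax 10.5 1844
t 43.1 [727.  -46.9 238.4] [ 1.799e+02 -9.000e-02 -9.421e+01] q6 -89.5 open 68.8 F [-0.2 -1.1  0.6] 0.0
```

```bash
python3 plan.py .6318 -.1384 .225 -94.1 .6318 -.1384 .131 -94.1
```

```text
t 43.1 [727.  -46.9 238.4] [ 1.799e+02 -9.000e-02 -9.421e+01] q6 -89.5 open 68.8 F [-0.2 -1.1  0.6] 0.0
-> [0.6318, -0.1384, 0.225, -94.1] q6 261.7
   [0.982, 0.882, 0.137] [0.003, -0.003, -0.004]
-> [0.6318, -0.1384, 0.131, -94.1] q6 261.7
   [0.0, -0.0, 0.94] [0.0, 0.0, 0.0]
```

{"api": "apply_moves", "payload": {"rows": [[[0.98,0.88,0.14],[0,0,0],0.85],[[0.98,0.88,0.14],[0,0,0],0.85],[[0.98,0.88,0.14],[0,0,0],0.85],[[0.98,0.88,0.14],[0,0,0],0.85],[[0.98,0.88,0.14],[0,0,0],0.85],[[0.98,0.88,0.14],[0,0,0],0.85]]}}

```text
time: 43.7
ee_pos: [0.6331, -0.138, 0.2256]
tcp_rot: [-180.0, -0.1, -94.2]
wrist_force: [-0.4, -0.7, -0.3]
opening: 0.0728
grasp_force: 0.0
```

```bash
python3 plan.py .6318 -.1384 .131 -94.1;python3 - <<'E'
from h import *
for n in("top","scene","wrist"):
    p,W,H=cloud(n);Z=W[...,2];X=W[...,0];Y=W[...,1];s=H[...,1];print(n)
    rep("case",blob(W,(Z>.036)&(Z<.05)&(s<60)&(H[...,2]>120)&(X>.60)&(X<.69)&(Y>-.04)&(Y<.06)))
    rep("cup",blob(W,(Z>.099)&(Z<.115)&(X>.57)&(X<.70)&(Y<-.07)&(Y>-.21)))
E
```

```text
t 43.7 [ 633.1 -138.   225.6] [-1.7997e+02 -9.0000e-02 -9.4200e+01] q6 -98.1 open 72.8 F [-0.4 -0.7 -0.3] 0.0
-> [0.6318, -0.1384, 0.131, -94.1] q6 261.7
   [0.004, 0.013, 0.946] [-0.001, -0.003, -0.003]
top
case [642.1   6.5] [24.7 53.7] -1.9 zmed 41.4 zmax 46.6 175
cup None
scene
case [642.3   7.9] [22.8 53.8] -2.3 zmed 43.6 zmax 46.5 144
cup [ 631.3 -134.9] [54.1 77.7] -4.4 zmed 105.3 zmax 109.5 196
wrist
case [641.1  -3.4] [24.2 38. ] -3.4 zmed 43.2 zmax 44.7 1062
cup [ 630.5 -137.2] [52.2 76.1] -4.0 zmed 106.7 zmax 108.2 2902
```

Case is back within ~0.5 mm. Now correct the cup by about +2, −3 mm.

{"api": "apply_moves", "payload": {"rows": [[[0,0.02,0.4],[0,0,0],0.85],[[0,0.02,0.8],[0,0,0],0.85],[[0,0.02,0.92],[0,0,0],0.85],[[0,0.02,0.94],[0,0,0],0.85],[[0,0.02,0.94],[0,0,0],0.6],[[0,0.02,0.94],[0,0,0],0.4],[[0,0.02,0.94],[0,0,0],0.3],[[0,0.02,0.94],[0,0,0],0.3],[[0,0.02,0.94],[0,0,0],0.3],[[0,0.02,0.94],[0,0,0],0.3]], "force": 30}}

```text
time: 44.85
ee_pos: [0.6316, -0.139, 0.1336]
tcp_rot: [-179.8, -0.1, -94.3]
wrist_force: [-0.7, 0.7, 6.0]
opening: 0.0518
grasp_force: 38.2
```

{"api": "apply_moves", "payload": {"rows": [[[0,0,-0.1],[0,0,0],0.3],[[0,0,-0.1],[0,0,0],0.3],[[0,0,-0.1],[0,0,0],0.3],[[0,0,-0.1],[0,0,0],0.3]]}}

```text
time: 45.25
ee_pos: [0.6307, -0.1389, 0.1411]
tcp_rot: [180.0, -0.1, -94.3]
wrist_force: [-0.3, 0.0, -1.2]
opening: 0.0518
grasp_force: 37.6
```

```bash
python3 plan.py .6335 -.1412 .137 -94.1
```

```text
t 45.25 [ 630.7 -138.9  141.1] [ 1.7997e+02 -9.0000e-02 -9.4250e+01] q6 -98.1 open 51.8 F [-0.3  0.  -1.2] 37.6
-> [0.6335, -0.1412, 0.137, -94.1] q6 261.5
   [0.021, -0.03, 0.041] [0.001, -0.003, -0.005]
```

{"api": "apply_moves", "payload": {"rows": [[[0.03,-0.03,0.03],[0,0,-0.005],0.3],[[0.03,-0.03,0.05],[0,0,-0.005],0.3],[[0.03,-0.03,0.06],[0,0,-0.005],0.3],[[0.03,-0.03,0.06],[0,0,-0.005],0.3]]}}

```text
time: 45.65
ee_pos: [0.6334, -0.1421, 0.1349]
tcp_rot: [180.0, -0.1, -94.1]
wrist_force: [0.7, 0.1, -1.5]
opening: 0.0521
grasp_force: 37.6
```

{"api": "apply_moves", "payload": {"rows": [[[0,0,0.01],[0,0,0],0.3],[[0,0,0.02],[0,0,0],0.3],[[0,0,0.025],[0,0,0],0.3],[[0,0,0.025],[0,0,0],0.3]]}}

```text
time: 46.05
ee_pos: [0.6336, -0.1421, 0.1336]
tcp_rot: [-180.0, -0.1, -94.1]
wrist_force: [-2.6, 0.9, 5.5]
opening: 0.052
grasp_force: 38.1
```

Seated. Release, rise, back off toward the robot (tool +y = −x) and check.

{"api": "apply_moves", "payload": {"rows": [[[0,0,0],[0,0,0],0.8],[[0,0,0],[0,0,0],0.8],[[0,0,0],[0,0,0],0.8],[[0,0,0],[0,0,0],0.8],[[0,0,-0.3],[0,0,0],0.8],[[0,0,-0.7],[0,0,0],0.8],[[0,0,-1],[0,0,0],0.8],[[0,0,-1],[0,0,0],0.8]]}}

```text
time: 46.85
ee_pos: [0.6348, -0.1422, 0.2382]
tcp_rot: [-179.6, -0.2, -94.1]
wrist_force: [0.2, -0.2, 0.1]
opening: 0.0686
grasp_force: 0.0
```

{"api": "apply_moves", "payload": {"rows": [[[0.4,1,-0.5],[0,0,0],0.8],[[0.4,1,-0.5],[0,0,0],0.8],[[0.4,1,-0.5],[0,0,0],0.8],[[0.4,1,-0.5],[0,0,0],0.8]]}}

```text
time: 47.25
ee_pos: [0.5296, -0.1754, 0.2847]
tcp_rot: [-179.9, -0.1, -94.2]
wrist_force: [1.1, -1.3, 0.6]
opening: 0.0682
grasp_force: 0.0
```

{"api": "apply_moves", "payload": {"rows": [[[0.5,1,0],[0,0,0],0.8],[[0.5,1,0],[0,0,0],0.8],[[0.5,1,0],[0,0,0],0.8],[[0.5,1,0],[0,0,0],0.8],[[0.5,1,0],[0,0,0],0.8]]}}

```text
time: 47.75
ee_pos: [0.4285, -0.2172, 0.2825]
tcp_rot: [-180.0, -0.1, -94.1]
wrist_force: [0.8, 0.8, -0.5]
opening: 0.0683
grasp_force: 0.0
```

```bash
python3 chk.py; python3 plan.py
python3 - <<'E'
from h import *
for n in("top","scene"):
    p,W,H=cloud(n);Z=W[...,2];X=W[...,0];Y=W[...,1];h,s=H[...,0],H[...,1]
    rep("tray",blob(W,(Z>.055)&(h>100)&(h<130)&(s>100)&(X>.36)&(X<.57)&(Y>.12)&(Y<.33)))
    rep("tin",blob(W,(Z>.025)&(Z<.04)&(X>.64)&(X<.74)&(Y<-.29)&(Y>-.39)))
    rep("eraser",blob(W,(Z>.008)&(X>.61)&(X<.69)&(Y>.25)&(Y<.33)))
E
```

```text
top
cup [ 632.  -140.9] [53.  76.2] -1.7 zmed 105.2 zmax 109.5 145
case [641.9   6.5] [24.6 54.2] -1.4 zmed 41.6 zmax 46.2 174
green [644.3   6.9] [65.6 82. ] -4.0 zmed 2.1 zmax 7.6 440
cork [ 631.4 -140. ] [64.2 84. ] -6.2 zmed 1.8 zmax 9.7 164
scene
cup [ 633.7 -139.1] [54.9 77.3] -4.6 zmed 105.2 zmax 109.7 208
case [643.3   7.2] [24.9 51.7] -1.8 zmed 43.6 zmax 46.1 135
green [643.9   9.6] [65.  85.4] -6.1 zmed 3.7 zmax 6.5 328
cork [ 633.2 -139.5] [66.  86.2] -3.7 zmed 4.5 zmax 12.5 187
wrist
cup [ 617.7 -166.4] [25.5 58.9] 44.7 zmed 105.1 zmax 108.1 843
case [641.1  13.1] [24.1 45. ] -4.6 zmed 43.3 zmax 44.6 565
green [638.   44.5] [ 6.  11.2] -7.1 zmed 3.2 zmax 4.5 29
cork [ 632.2 -137.8] [66. 87.] -4.2 zmed 3.4 zmax 11.4 1114
t 47.9 [ 428.7 -216.9  282.5] [ 1.7996e+02 -7.0000e-02 -9.4040e+01] q6 -112.8 open 68.0 F [-0.3  0.4 -0.4] 0.0
tray [463.6 223.2] [ 59.1 110.7] -71.9 zmed 64.4 zmax 69.4 287
tin [ 686.  -338.3] [62.1 68.5] 47.2 zmed 28.7 zmax 33.2 457
eraser [647.7 290.7] [19.2 42.4] -2.4 zmed 12.0 zmax 16.5 111
tray [464.7 225.1] [ 61.4 110.8] -72.2 zmed 64.2 zmax 69.2 636
tin [ 685.8 -338.6] [65.6 67.1] 68.2 zmed 30.7 zmax 34.1 295
eraser [649.2 292.4] [23.2 42.4] -3.5 zmed 12.7 zmax 15.6 148
```

View pics/chk_scene.png

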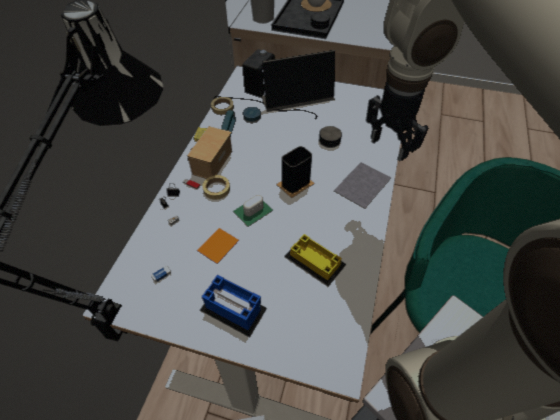

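The scene view shows the tray on the blue base (232,303), the cup upright on cork (296,170) and the case on green (253,207). The mat is empty and the tin, eraser and yellow base are untouched. All positions match the originals within about 1 mm.

```bash
python3 -c "
from workcell import bot
print(bot.job_done())"
```

```text
the job is handed in; nothing more can be done
None
```

The job is handed in at about 48 s: the tray is stacked on the blue base with its pins seated, the pen cup and earbud case stand on their coasters within about 1 mm of their starting positions, and the tin and eraser are undisturbed.

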